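# Dig out the mast hinge and index it under the inspection camera

### The job

A steel mast hinge lies buried at the bottom of the grey spares box: lay everything that is on top of and round it out on the black rubber mat, then lay the hinge flat on the turntable's rubber pad, lengthways on it, before you turn the plate. Then turn the plate clockwise by its knob, about a third of a turn, until it clicks home with the hinge under the camera. Then tidy the other things from the mat back into the box, and leave the desk clutter and the camera undisturbed.

Things in the scene. Friction and masses are not known exactly. Their poses are not given: they have to be found in the camera images.
- box: Spares box, open-topped, grey plastic, fixed to the desk: 310 (its x) x 210 (its y) x 60 mm high, walls and floor 5 mm, so 300 x 200 mm inside. Origin: centre of its underside, on the desk; z up.
- mat: Black rubber mat, fixed, 270 (its x) x 230 (its y) x 3 mm thick. Origin: centre of its underside. Room to lay out everything from the box.
- hinge: The wanted part: heavy steel butt hinge folded shut, a flat slab 72 (its x, along the pin) x 42 (its y) x 10 mm (its z), 170 g, edges y = -21 to +21 mm; both faces alike. Origin: centre of its underside face. At the start it lies flat on the box floor under the white case.
- case: White plastic instrument case, closed, 115 (its x) x 55 (its y) x 25 mm, about 90 g. Always there, lying on the hinge and hiding it at the start. Origin: centre of its underside.
- spool: White line spool wound full, an upright cylinder 44 mm across its flanges and 42 mm high, about 50 g. If present, it stands on the white case at the start. Origin: centre of its underside.
- pack: White battery pack, a plain block 40 (its x) x 56 (its y) x 28 mm, about 110 g. If present, it lies at one end of the box. Origin: centre of its underside.
- clamp: Aluminium mast-clamp half, a block 36 (its x) x 56 (its y) x 24 mm, about 140 g. If present, it lies at one end of the box. Origin: centre of its underside.
- cap: Black plastic sensor cap, an upright cylinder 34 mm across and 30 mm high, about 40 g. If present, it stands in the box beside the white case. Origin: centre of its underside.
- plate (a joint): Turntable angle, rad, growing clockwise seen from above. 0: loading, pad on the near left of the axis; 2.094 (a third of a turn on): pad under the camera, where a sprung roller drops between two pins on the rim (the only detent; it centres the plate within 0.03; about 10 N at the knob to enter or leave). Starts from -0.45 to 0.15, stops at -0.65 and 2.5. Light friction (about 1 N at the knob).
- axis (a point): Turntable's axis at the plate's top face, 42 mm above the desk. Fixed frame: z up, x from the axis to the camera (away from the robot). The plate is a flat aluminium disc, 252 mm across, 14 mm thick; the base under it runs from 110 mm short of the axis to 220 mm beyond it along this x, 220 mm wide.
- pad (a point): Centre of the top of the black rubber pad on the plate, 85 mm from the axis, 45 mm above the desk. The pad is 3 mm thick, 62 mm along its x (outward along the plate's radius) and 96 mm along its y (across the radius). Turns with the plate; z up. The hinge is to lie with its long side along the pad's y.
- knob_top (a point): Centre of the top of the turning knob, an upright black grip that spins freely on its stud, 20 mm in diameter, reaching 46 mm above the plate, 105 mm from the axis and a third of a turn anticlockwise (seen from above) from the pad. As the joint grows it swings clockwise round the side of the axis near the robot, away from the camera.
- camera: Inspection camera, fixed beyond the turntable: a black barrel 40 mm in diameter (white lamp ring 50 mm) hangs 85 mm from the axis along the axis frame's x, from 157 to 270 mm above the desk; an arm joins it to a steel column 22 mm in diameter, 190 mm from the axis, 275 mm high. Origin: on the turntable's axis, 10 mm above the desk; x towards the column.
- batt_tray: Bystander: white open battery holder with cells, 85 x 65 x 34 mm. Origin: centre of its underside.
- unwinder: Bystander: white spool on a 70 mm wide foot disc, 56 mm high. Origin: centre of its underside.
- cd_stack: Bystander: stack of disc cases, 125 x 142 x 90 mm. Origin: centre of its underside.
- mug: Bystander: white mug, 80 mm across, 90 mm high. Origin: centre of its underside.
- driver: Bystander: screwdriver lying on the desk beyond the box, to the robot's left, about 200 mm long. Origin: under its middle.
- tape: Bystander: roll of clear tape, 84 mm across, 19 mm high, lying flat. Origin: centre of its underside.
- stapler: Bystander: black stapler, 130 x 34 x 50 mm. Origin: centre of its underside.

How it is judged:
By the outcome, as a careful person would: the job done as asked, in the order asked, and still so for the second after the job is handed in, with the robot touching nothing.
Of spool, pack, clamp, cap only 2 to 3 are there at a start; the rules pass over those that are not, and their reading is None.
At some moment in a run one of case, spool, pack, clamp, cap may be knocked a few centimetres aside while the robot is not near it.
It also fails if it takes over 210 s, if anything falls off the work surface, if the arm or the gripper's body presses on something with over 40 N, if the wrist force passes 120 N, or if a joint passes its speed limit or range.

### The arm

A 6-joint arm with a two-finger parallel gripper is mounted at the origin on the work surface. World frame = base frame: x ahead of the robot, y to its left, z up, the work surface at z = 0. Lengths are in mm, angles in rad, forces in N, time in s.
With the tool pointing down it reaches from about 250 to 725 mm from the base axis. Payload 9.7 kg.
Tool frame: the origin (TCP) lies at the very end of the fingers, on their centre line; the grasp point (between the pads) lies 19 mm behind it (robot.tcp_to_grasp is the z of the grasp point in the tool frame, in mm); z points along the fingers, y is the line along which they close (so a half turn about z gives the same grasp; the last joint's range is limited). The gripper opens to 85 mm and grips with 20 to 120 N. Pads are 22 mm wide; open, the fingers measure 114 mm over their backs; the gripper's body (76 mm by 85 mm) begins 54 mm behind the grasp point. The pads swing forward as they close: fully open they stand 13 mm farther back than shut.
Start: joints at [0, 0.087, 0.176, 1.66, 0, 1.571], TCP at [549.997, -0, 231.284] pointing down, gripper open.
Joint ranges: [-3.13, 3.13], [-0.85, 1.81], [-1.15, 1.24], [-2.2, 2.28], [-1.44, 1.52], [-3.14, 3.14]. Speed limits (rad/s): [2.22, 2.22, 2.57, 3.14, 3.14, 3.14].

### API

Orientations are given as a unit quaternion [w, x, y, z].
In Python, from rig import robot gives the robot as it stands.
- The arm moves only by the tool arm_command, never from a script. Its arguments are lists of equal length, an entry for each row: "slide": the shift along the tool's x, y, z in cm, a list of three; "roll": the turn about the tool's z in degrees; "hand": the closure, from 0 (fully open) to 1 (shut). A call has 1 to 5 rows; each row is the pose to reach, as a shift and turn from the pose commanded when the call began, along the tool's axes at that moment; what a row does not reach only later rows make up. A row lasts 1/8 s, in which the tool goes at most 62.5 mm and 10.7 degrees, less where a joint would pass 70% of its speed; a pose out of reach is approached as far as the arm can. A call with a gripper value outside its range is refused whole. The fingers move at their own pace and stop on an object; "squeeze" is the grip in N (left out, the last holds). Time passes only in rows, so rows that repeat a pose let the fingers close. It gives the time, the measured TCP pose, the force and the opening at its end, in the units of the state.
- robot.read_state(): the state, without advancing time (a new reading comes with each control period).
- robot.capture(name): name is "scene" or "side" or "wrist"; returns the picture (384x512x3 uint8, red, green, blue); there is no depth.
- robot.camera_params(name): a dict with "fx", "fy", "cx", "cy" (pixels), "dist" ([k1, k2, p1, p2, k3] as OpenCV has them; the pictures are not rectified), "world_from_camera" (4x4, takes a point from camera to world coordinates). Camera axes: x right, y down, z forward; pixel columns grow to the right and rows downward; lengths in mm; the calibration is good to about 2 mm. A picture is of the moment at which its call begins: read the wrist's pose just before it. camera_params takes no time and is no camera call; for the wrist camera it gives the pose at the moment of the call.
- robot.close_job(): hands the job in, once; it reports no verdict.
The state is a dict: "time": time; "joints": joint angles; "joint_velocities": joint speeds; "effort": joint torques, N m; "tool_pos": TCP position; "eef_rot": TCP orientation; "wrist_force": force on the tool from outside, world axes, zero at the start; "torque": the same for the moment, N m; "opening": finger opening in mm.
Only numpy, scipy, OpenCV 4.12 (cv2) and the standard library are available. Lean on these libraries where they do the work, as an engineer would, in place of code of your own. Each camera call takes 0.05 s, during which the arm holds its last target. There are 200 camera calls.

## Working session

There is one attempt and no reset: what is moved stays moved. The work goes in short steps, Python scripts to look and compute and a tool call to move; the robot and the scene stay as the last step left them, time stands still between calls to the robot, and variables do not carry over. Pictures are saved under pics/ and viewed, on a budget of 14 in all, crops included, one or two more only if the job needs it, and the job is handed in when it is done.

Besides the shell and the picture viewer there is one more tool, called after "Request:" as name(argument=value, ...), one argument or row to a line, values as JSON. arm_command: Moves the arm, as the interface text tells. Its arguments: {"type":"object","properties":{"slide":{"type":"array","items":{"type":"array","items":{"type":"number"}}},"roll":{"type":"array","items":{"type":"number"}},"hand":{"type":"array","items":{"type":"number"}},"squeeze":{"type":"number"}},"required":["slide","roll","hand"]}

```bash
ls; mkdir -p pics
cat > h.py <<'E'
import numpy as np, cv2
from rig import robot
def ray(name,px,P=None):
    P=P or robot.camera_params(name)
    K=np.array([[P['fx'],0,P['cx']],[0,P['fy'],P['cy']],[0,0,1]])
    u=cv2.undistortPoints(np.array(px,float).reshape(-1,1,2),K,np.array(P['dist'],float)).reshape(-1,2)
    T=np.array(P['world_from_camera']); d=np.c_[u,np.ones(len(u))]@T[:3,:3].T
    return T[:3,3],d
def onz(name,px,z,P=None):
    o,d=ray(name,px,P); t=(z-o[2])/d[:,2]
    return o+d*t[:,None]
def proj(name,pts,P=None):
    P=P or robot.camera_params(name)
    K=np.array([[P['fx'],0,P['cx']],[0,P['fy'],P['cy']],[0,0,1]])
    M=np.linalg.inv(np.array(P['world_from_camera']))
    r,_=cv2.Rodrigues(M[:3,:3])
    return cv2.projectPoints(np.array(pts,float).reshape(-1,3),r,M[:3,3],K,np.array(P['dist'],float))[0].reshape(-1,2)
def snap(name,fn,crop=None,scale=1):
    P=robot.camera_params(name); im=robot.capture(name)
    np.save('pics/'+fn+'.npy',im)
    b=im[:,:,::-1]
    if crop: b=b[crop[1]:crop[3],crop[0]:crop[2]]
    if scale!=1: b=cv2.resize(b,None,fx=scale,fy=scale,interpolation=cv2.INTER_CUBIC)
    cv2.imwrite('pics/'+fn+'.png',b); return im,P
E
python3 - <<'E'
from h import *
np.set_printoptions(precision=3,suppress=True)
for n in ('scene','side','wrist'):
    im,P=snap(n,n+'0',scale=1.5 if n!='wrist' else 1); print(n,P)
s=robot.read_state();print(s, robot.tcp_to_grasp)
E
```

```text
pics
scene {'fx': 372.6732464205365, 'fy': 372.6732464205365, 'cx': 261.24776362157087, 'cy': 184.5135042840622, 'dist': array([-0.065,  0.   ,  0.   ,  0.   ,  0.   ]), 'world_from_camera': array([[   0.289,    0.808,   -0.514, 1200.069],
       [   0.957,   -0.244,    0.156, -225.871],
       [   0.001,   -0.537,   -0.843, 1143.943],
       [   0.   ,    0.   ,    0.   ,    1.   ]])}
side {'fx': 423.4949567079274, 'fy': 423.4949567079274, 'cx': 260.5930199322868, 'cy': 193.6626773513518, 'dist': array([-0.055,  0.   ,  0.   ,  0.   ,  0.   ]), 'world_from_camera': array([[  -0.851,   -0.308,    0.426, -148.497],
       [  -0.525,    0.477,   -0.705, 1179.454],
       [   0.014,   -0.824,   -0.567, 1017.772],
       [   0.   ,    0.   ,    0.   ,    1.   ]])}
wrist {'fx': 306.2490696097382, 'fy': 306.2490696097382, 'cx': 253.87794355151098, 'cy': 190.82133131198233, 'dist': array([-0.073,  0.   ,  0.   ,  0.   ,  0.   ]), 'world_from_camera': array([[  1.   ,  -0.001,  -0.001, 551.019],
       [ -0.001,  -0.96 ,  -0.279,  71.816],
       [ -0.001,   0.279,  -0.96 , 373.057],
       [  0.   ,   0.   ,   0.   ,   1.   ]])}
{'time': 0.15, 'joints': array([ 0.   ,  0.087,  0.175,  1.66 , -0.   ,  1.571]), 'joint_velocities': array([ 0.002, -0.002,  0.004, -0.001, -0.001,  0.001]), 'effort': array([ -0.003, -52.076,  46.504,   0.014,  -0.   ,  -0.   ]), 'tool_pos': array([549.798,   0.005, 230.728]), 'eef_rot': array([-0.   ,  0.707,  0.707, -0.   ]), 'wrist_force': array([0.621, 0.128, 0.428]), 'torque': array([ 0.053, -0.025,  0.016]), 'opening': 85.79743032447088} -18.700000000000003
```

View pics/scene0.png

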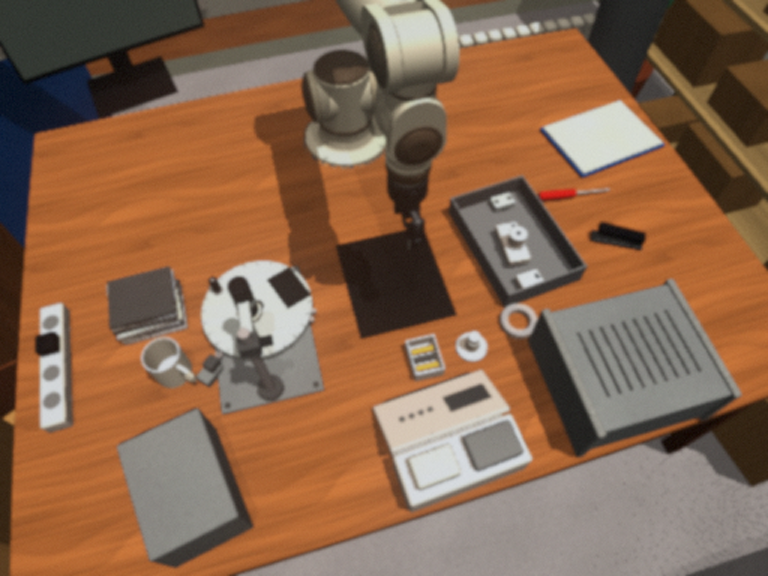

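View pics/side0.png

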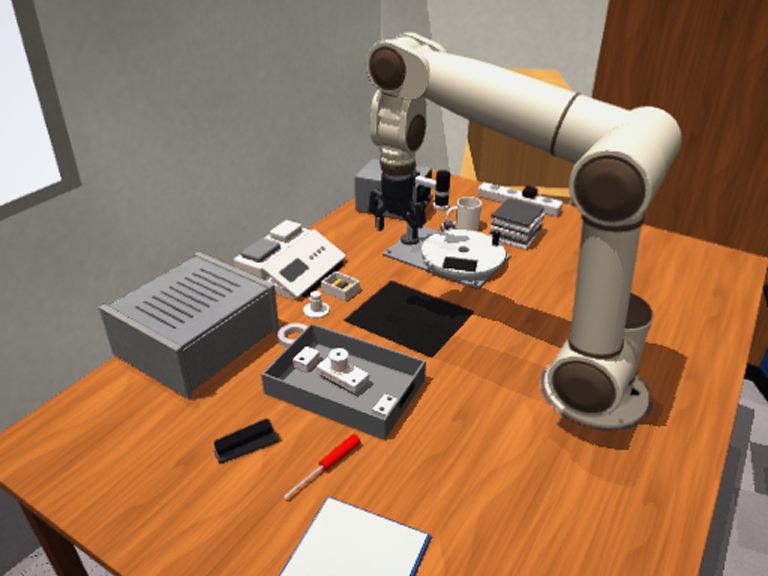

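The scene view shows the box centred near (515,240), with a block at each end and the spool on the case. No cap is visible. The mat is near (395,282), the turntable near (257,308), the knob near (214,285) and the pad near (290,286). The camera column is near (272,385).

Run:
```python
from h import *
np.set_printoptions(precision=1,suppress=True)
f=lambda pts,z: onz('scene',np.array(pts)/1.5,z)
print('box rim',f([[450,206],[521,179],[583,267],[507,302]],60))
print('items: spooltop, pack/clamp near, far',f([[517,232]],72),f([[502,200],[529,277]],30))
print('mat',f([[338,243],[421,231],[453,315],[361,335]],3))
print('plate axis approx',f([[257,308]],42),'pad',f([[290,286]],45),'knob',f([[213,280]],88),'col',f([[272,385]],10))
print('tray,unw,tape',f([[424,357],[471,350],[519,320]],0))
```

```text
box rim [[380.3 174.6  60. ]
 [347.7 383.5  60. ]
 [642.9 411.   60. ]
 [678.2 202.   60. ]]
items: spooltop, pack/clamp near, far [[511.5 297.2  72. ]] [[377.4 322.5  30. ]
 [615.7 291.   30. ]]
mat [[ 369.  -115.8    3. ]
 [ 393.5   96.2    3. ]
 [ 646.4   90.3    3. ]
 [ 634.5 -127.6    3. ]]
plate axis approx [[ 520.5 -339.1   42. ]] pad [[ 486.5 -255.6   45. ]] knob [[ 448.7 -417.9   88. ]] col [[ 698.7 -343.1   10. ]]
tray,unw,tape [[726.2  -7.3   0. ]
 [740.7  99.1   0. ]
 [702.  233.5   0. ]]
```

Request:
arm_command(
  slide=[
    [6,-1,0],
    [12,-2,0],
    [18,-4,0],
    [24,-4,0],
    [30,-4,0],
  ],
  roll=[0,0,0,0,0],
  hand=[0,0,0,0,0],
)

```text
time: 0.78
tool_pos: [509.5, 301.9, 231.4]
eef_rot: [0.0, 0.707, 0.707, 0.0]
wrist_force: [1.4, -0.3, 0.6]
opening: 85.3
```

Request:
arm_command(
  slide=[
    [0,0,0],
    [0,0,0],
  ],
  roll=[0,0],
  hand=[0,0],
)

```text
time: 1.02
tool_pos: [509.8, 300.0, 230.8]
eef_rot: [-0.0, 0.707, 0.707, -0.001]
wrist_force: [-0.3, 0.1, -0.1]
opening: 85.1
```

Run:
```python
from h import *
np.set_printoptions(precision=4,suppress=True)
im,P=snap('wrist','w1',scale=1.5); np.save('pics/w1P.npy',P,allow_pickle=True)
s=robot.read_state(); print(s['time'],s['tool_pos'],s['eef_rot'],P['world_from_camera'])
```

```text
1.075 [510.0169 299.3485 231.1406] [ 0.      0.7072  0.707  -0.0003] [[  1.      -0.      -0.0001 510.907 ]
 [ -0.0001  -0.9602  -0.2793 371.8703]
 [ -0.0001   0.2793  -0.9602 373.1951]
 [  0.       0.       0.       1.    ]]
```

View pics/w1.png

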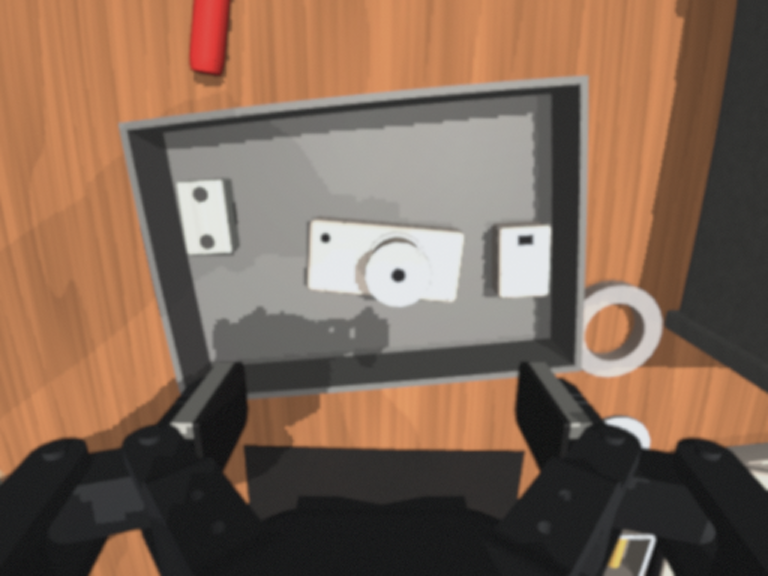

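The picture shows the clamp at (205,217), the case at (385,260) with the spool on it at (398,275), and the pack at (524,260). No cap is in the box. Next I measure them with masks.

```bash
cat >> h.py <<'E'
def whites(im,P,roi,z,thr=190,name='wrist',amin=150,show=True):
    g=im.min(axis=2).astype(np.uint8); m=np.zeros_like(g); x0,y0,x1,y1=roi
    m[y0:y1,x0:x1]=(g[y0:y1,x0:x1]>thr)*255
    cs,_=cv2.findContours(m,cv2.RETR_EXTERNAL,cv2.CHAIN_APPROX_NONE); out=[]
    for c in cs:
        if cv2.contourArea(c)<amin: continue
        w=onz(name,c.reshape(-1,2),z,P)[:,:2].astype(np.float32)
        (cx,cy),(a,b),t=cv2.minAreaRect(w); out.append((cx,cy,a,b,t))
        if show: print('px',c.reshape(-1,2).mean(0).round(),'ctr %.1f %.1f size %.1f %.1f ang %.1f'%out[-1])
    return out
E
python3 - <<'E'
from h import *
im=np.load('pics/w1.npy'); P=np.load('pics/w1P.npy',allow_pickle=True).item()
roi=(85,60,385,240)
for z,n in((29,'clamp'),(33,'pack'),(40,'case'),(82,'spool')): print(n);whites(im,P,roi,z)
np.set_printoptions(precision=1,suppress=True)
print('rim',onz('wrist',np.array([[120,125],[587,78],[579,372],[181,396]])/1.5,60,P))
print('spool top',onz('wrist',np.array([[398,275]])/1.5,82,P), onz('wrist',np.array([[398,275]])/1.5,72,P))
for p in [(100,144),(140,120),(170,180),(230,155),(265,165),(300,165),(350,160),(250,120)]: print(p,im[p[1],p[0]])
E
```

```text
clamp
px [349. 174.] ctr 622.2 291.4 size 37.2 54.8 ang 3.7
px [255. 173.] ctr 513.4 287.5 size 62.7 115.7 ang 85.3
px [136. 144.] ctr 376.8 326.1 size 33.9 53.8 ang 3.2
pack
px [349. 174.] ctr 620.9 292.3 size 36.8 54.1 ang 3.7
px [255. 173.] ctr 513.4 288.5 size 61.9 114.3 ang 85.3
px [136. 144.] ctr 378.4 326.6 size 33.5 53.2 ang 3.2
case
px [349. 174.] ctr 618.7 293.9 size 36.0 53.0 ang 3.7
px [255. 173.] ctr 513.4 290.2 size 60.7 112.0 ang 85.3
px [136. 144.] ctr 381.1 327.5 size 32.8 52.1 ang 3.2
spool
px [349. 174.] ctr 605.1 303.8 size 31.5 46.3 ang 3.7
px [255. 173.] ctr 513.0 300.5 size 53.0 97.8 ang 85.3
px [136. 144.] ctr 397.4 333.1 size 28.7 45.5 ang 3.2
rim [[337.3 392.5  60. ]
 [643.9 420.7  60. ]
 [662.3 212.5  60. ]
 [355.3 191.7  60. ]]
spool top [[522.1 294.8  82. ]] [[522.5 292.2  72. ]]
(100, 144) [59 59 58]
(140, 120) [191 194 187]
(170, 180) [160 159 155]
(230, 155) [230 233 231]
(265, 165) [230 232 231]
(300, 165) [229 232 235]
(350, 160) [50 49 50]
(250, 120) [172 170 164]
```

Request:
arm_command(
  slide=[
    [-0.5,1.2,6],
    [-0.5,1.2,12],
    [-0.5,1.2,16],
    [-0.5,1.2,18.3],
    [-0.5,1.2,18.3],
  ],
  roll=[0,0,0,0,0],
  hand=[0,0,0,0,0],
  squeeze=30,
)

```text
time: 1.7
tool_pos: [521.3, 293.1, 46.8]
eef_rot: [-0.0, 0.708, 0.706, -0.002]
wrist_force: [-0.4, -0.5, 0.6]
opening: 85.1
```

Request:
arm_command(
  slide=[
    [0,0,0],
    [0,0,0],
    [0,0,0],
    [0,0,0],
    [0,0,0],
  ],
  roll=[0,0,0,0,0],
  hand=[0.5,1,1,1,1],
)

```text
time: 2.33
tool_pos: [522.8, 295.3, 49.9]
eef_rot: [0.001, 0.707, 0.707, 0.001]
wrist_force: [-0.5, -1.5, 6.3]
opening: 43.3
```

Request:
arm_command(
  slide=[
    [0,0,-4],
    [0,0,-8],
    [-6,1,-8],
    [-12,3,-8],
    [-18,5,-8],
  ],
  roll=[0,0,0,0,0],
  hand=[1,1,1,1,1],
)

```text
time: 2.95
tool_pos: [572.0, 114.9, 129.0]
eef_rot: [0.0, 0.707, 0.707, 0.001]
wrist_force: [0.7, 0.2, -0.4]
opening: 43.2
```

Request:
arm_command(
  slide=[
    [-5,1.8,0],
    [-7,1.8,5],
    [-7,1.8,9],
    [-7,1.8,11],
    [-7,1.8,11.6],
  ],
  roll=[0,0,0,0,0],
  hand=[1,1,1,1,1],
)

```text
time: 3.58
tool_pos: [588.4, 46.1, 12.6]
eef_rot: [-0.001, 0.707, 0.707, -0.001]
wrist_force: [-17.9, -3.5, 36.2]
opening: 43.6
```

Request:
arm_command(
  slide=[
    [0,0,0],
    [0,0,0],
    [0,0,0],
    [0,0,0],
    [0,0,-4],
  ],
  roll=[0,0,0,0,0],
  hand=[1,0.5,0,0,0],
)

```text
time: 4.2
tool_pos: [587.5, 46.3, 49.7]
eef_rot: [-0.002, 0.707, 0.707, -0.002]
wrist_force: [0.6, 0.3, 0.1]
opening: 85.2
```

Request:
arm_command(
  slide=[
    [0,0,-6],
    [5,-2,-12],
    [11,-4,-16],
    [17,-6,-16],
    [22,-8,-16],
  ],
  roll=[0,0,0,0,0],
  hand=[0,0,0,0,0],
)

```text
time: 4.82
tool_pos: [515.5, 251.5, 212.5]
eef_rot: [0.0, 0.707, 0.707, 0.001]
wrist_force: [1.4, 0.6, 0.3]
opening: 85.5
```

Request:
arm_command(
  slide=[
    [2.5,0,0],
    [2.5,0,0],
    [2.5,0,0],
  ],
  roll=[0,0,0],
  hand=[0,0,0],
)

```text
time: 5.2
tool_pos: [515.9, 274.2, 211.0]
eef_rot: [0.0, 0.707, 0.707, -0.0]
wrist_force: [-0.1, 0.4, 0.7]
opening: 85.4
```

Run:
```python
from h import *
im,P=snap('wrist','w2'); np.save('pics/w2P.npy',P,allow_pickle=True)
s=robot.read_state(); print(s['time'],s['tool_pos'],s['joints'])
roi=(85,60,385,240)
for z,n in((29,'clamp'),(33,'pack'),(40,'case')): print(n);whites(im,P,roi,z)
```

```text
5.25 [516.01109426 273.8878637  211.07895395] [ 4.88062071e-01  1.63710974e-01  2.21290589e-01  1.62869613e+00
 -1.95765827e-04  2.05974665e+00]
clamp
px [351. 155.] ctr 622.0 291.6 size 37.8 54.6 ang 3.9
px [251. 154.] ctr 513.7 292.4 size 54.5 115.4 ang 84.9
px [121. 123.] ctr 376.9 326.2 size 33.6 53.8 ang 3.3
pack
px [351. 155.] ctr 620.7 292.2 size 37.3 53.9 ang 3.9
px [251. 154.] ctr 513.7 293.1 size 53.8 114.0 ang 84.9
px [121. 123.] ctr 378.6 326.4 size 33.2 53.1 ang 3.3
case
px [351. 155.] ctr 618.4 293.4 size 36.5 52.7 ang 3.9
px [251. 154.] ctr 513.8 294.3 size 52.6 111.5 ang 84.9
px [121. 123.] ctr 381.6 326.9 size 32.5 52.0 ang 3.3
```

Request:
arm_command(
  slide=[
    [1,-0.1,3],
    [2,-0.2,6],
    [2,-0.2,8],
    [2,-0.2,9],
    [2,-0.2,9],
  ],
  roll=[-10,-20,-30,-40,-50],
  hand=[0,0,0,0,0],
)

```text
time: 5.88
tool_pos: [513.8, 293.2, 120.1]
eef_rot: [-0.001, 0.34, 0.94, -0.001]
wrist_force: [0.5, 0.9, -0.1]
opening: 85.2
```

Request:
arm_command(
  slide=[
    [0,0,0],
    [0,0,0],
    [0,0,0],
    [0,0,1],
    [0,0,1],
  ],
  roll=[-10,-20,-30,-35,-35],
  hand=[0,0,0,0,0],
)

```text
time: 6.5
tool_pos: [513.9, 293.5, 110.6]
eef_rot: [-0.0, 0.045, 0.999, -0.0]
wrist_force: [-0.4, 0.8, 1.2]
opening: 85.4
```

```bash
cat >> h.py <<'E'
from scipy.spatial.transform import Rotation as R
def st():
    s=robot.read_state(); q=s['eef_rot']; M=R.from_quat([q[1],q[2],q[3],q[0]]).as_matrix()
    print('t %.2f'%s['time'],'pos',s['tool_pos'].round(1),'tool-y yaw %.1f'%np.degrees(np.arctan2(M[1,1],M[0,1])),'j6 %.2f'%s['joints'][5],'F',s['wrist_force'].round(1),'open %.1f'%s['opening'])
    return np.array(s['tool_pos']),M
def go(x,y,z,yaw=None):
    p,M=st(); d=M.T@(np.array([x,y,z])-p)/10
    r=''
    if yaw is not None:
        c=np.degrees(np.arctan2(M[1,1],M[0,1])); r=' roll %.1f'%((c-yaw+90)%180-90)
    print('slide cm',d.round(2),r)
E
python3 - <<'E'
from h import *
go(513.8,294.2,17,84.9)
E
```

```text
t 6.50 pos [513.9 293.5 110.6] tool-y yaw 84.9 j6 0.61 F [-0.4  0.8  1.2] open 85.4
slide cm [0.   0.08 9.36]  roll -0.0
```

Request:
arm_command(
  slide=[
    [0,0,5],
    [0,0,8.5],
    [0,0,9.3],
    [0,0,9.3],
    [0,0,9.3],
  ],
  roll=[0,0,0,0,0],
  hand=[0,0,0,0.5,1],
)

```text
time: 7.12
tool_pos: [514.9, 295.2, 20.3]
eef_rot: [0.001, 0.044, 0.999, 0.001]
wrist_force: [0.1, -0.1, -0.1]
opening: 54.0
```

Request:
arm_command(
  slide=[
    [0,0,0],
    [0,0,0],
    [0,0,0],
    [0,0,-4],
    [0,0,-9],
  ],
  roll=[0,0,0,0,0],
  hand=[1,1,1,1,1],
)

```text
time: 7.75
tool_pos: [513.3, 294.5, 108.9]
eef_rot: [-0.001, 0.044, 0.999, -0.0]
wrist_force: [0.8, 0.5, 0.1]
opening: 54.1
```

Run:
```python
from h import *
go(455,40,100,90)
```

```text
t 7.75 pos [513.3 294.5 108.9] tool-y yaw 85.0 j6 0.61 F [0.8 0.5 0.1] open 54.1
slide cm [  3.58 -25.87   0.91]  roll -5.0
```

Request:
arm_command(
  slide=[
    [0.7,-5.5,0],
    [1.4,-11,0],
    [2.2,-16.5,0],
    [2.9,-21.5,0],
    [3.6,-25.9,0],
  ],
  roll=[-1,-2,-3,-4,-5],
  hand=[1,1,1,1,1],
)

```text
time: 8.38
tool_pos: [455.0, 38.4, 109.0]
eef_rot: [0.001, -0.0, 1.0, 0.0]
wrist_force: [0.8, 0.2, -1.2]
opening: 54.5
```

Request:
arm_command(
  slide=[
    [0,0,5],
    [0,0,9],
    [0,0,9.9],
    [0,0,10.0],
    [0,0,10.0],
  ],
  roll=[0,0,0,0,0],
  hand=[1,1,1,1,1],
)

```text
time: 9.0
tool_pos: [456.3, 40.2, 9.6]
eef_rot: [0.001, -0.0, 1.0, 0.0]
wrist_force: [-0.6, 1.4, 0.2]
opening: 54.3
```

Request:
arm_command(
  slide=[
    [0,0,0],
    [0,0,0],
    [0,0,0],
    [0,0,-5],
    [0,0,-11],
  ],
  roll=[0,0,0,0,0],
  hand=[0.5,0,0,0,0],
)

```text
time: 9.62
tool_pos: [454.5, 39.9, 118.6]
eef_rot: [-0.001, -0.0, 1.0, -0.0]
wrist_force: [1.9, -0.4, 0.3]
opening: 85.5
```

Run:
```python
from h import *
go(378,326.4,110,93.4)
```

```text
t 9.62 pos [454.5  39.9 118.6] tool-y yaw 90.0 j6 0.09 F [ 1.9 -0.4  0.3] open 85.5
slide cm [ 7.65 28.65  0.88]  roll -3.4
```

Request:
arm_command(
  slide=[
    [1.5,5.7,0],
    [3,11.5,0],
    [4.6,17.2,0],
    [6.2,23,0],
    [7.7,28.6,0],
  ],
  roll=[-1,-2,-3,-3.4,-3.4],
  hand=[0,0,0,0,0],
)

```text
time: 10.25
tool_pos: [377.6, 327.9, 118.4]
eef_rot: [0.0, -0.03, 1.0, 0.0]
wrist_force: [0.5, -0.1, -0.1]
opening: 85.4
```

Request:
arm_command(
  slide=[
    [0,0,3],
    [0,0,8],
    [0,0,11],
    [0,0,11.1],
    [0,0,11.1],
  ],
  roll=[0,0,0,0,0],
  hand=[0,0,0,0,0.5],
)

```text
time: 10.88
tool_pos: [378.5, 326.0, 7.6]
eef_rot: [0.0, -0.03, 1.0, -0.0]
wrist_force: [0.5, -0.9, -0.4]
opening: 69.7
```

Request:
arm_command(
  slide=[
    [0,0,0],
    [0,0,0],
    [0,0,0],
    [0,0,-4],
    [0,0,-9.5],
  ],
  roll=[0,0,0,0,0],
  hand=[1,1,1,1,1],
  squeeze=40,
)

```text
time: 11.5
tool_pos: [377.5, 325.2, 102.0]
eef_rot: [-0.001, -0.03, 1.0, -0.001]
wrist_force: [0.6, 0.9, -1.0]
opening: 55.3
```

Run:
```python
from h import *
go(425,-70,100,90)
```

```text
t 11.50 pos [377.5 325.2 102. ] tool-y yaw 93.4 j6 0.65 F [ 0.6  0.9 -1. ] open 55.3
slide cm [ -2.4  -39.73   0.27]  roll 3.4
```

Request:
arm_command(
  slide=[
    [-0.3,-5.5,0],
    [-0.6,-11,0],
    [-0.9,-17,0],
    [-1.3,-23,0],
    [-1.8,-29,0],
  ],
  roll=[1,2,3,3.4,3.4],
  hand=[1,1,1,1,1],
)

```text
time: 12.12
tool_pos: [413.4, 35.7, 102.4]
eef_rot: [0.0, -0.0, 1.0, 0.0]
wrist_force: [1.6, 1.4, -0.7]
opening: 55.4
```

Run:
```python
from h import *
go(425,-70,100,90)
```

```text
t 12.12 pos [413.4  35.7 102.4] tool-y yaw 90.0 j6 0.09 F [ 1.6  1.4 -0.7] open 55.4
slide cm [ -1.15 -10.57   0.24]  roll 0.0
```

Request:
arm_command(
  slide=[
    [-0.6,-5.5,0],
    [-1.2,-10.6,0],
    [-1.2,-10.6,5],
    [-1.2,-10.6,9],
    [-1.2,-10.6,9.6],
  ],
  roll=[0,0,0,0,0],
  hand=[1,1,1,1,1],
)

```text
time: 12.75
tool_pos: [424.3, -68.9, 5.5]
eef_rot: [-0.001, 0.0, 1.0, -0.0]
wrist_force: [-18.8, -1.0, 41.8]
opening: 54.9
```

Request:
arm_command(
  slide=[
    [0,0,0],
    [0,0,0],
    [0,0,0],
    [0,0,-5],
    [0,0,-11],
  ],
  roll=[0,0,0,0,0],
  hand=[1,0.5,0,0,0],
)

```text
time: 13.38
tool_pos: [424.8, -68.3, 116.9]
eef_rot: [-0.001, -0.0, 1.0, 0.0]
wrist_force: [1.0, 0.1, 0.8]
opening: 85.4
```

Run:
```python
from h import *
go(620.9,292.2,115,93.8)
```

```text
t 13.38 pos [424.8 -68.3 116.9] tool-y yaw 90.0 j6 -0.16 F [1.  0.1 0.8] open 85.4
slide cm [-19.62  36.04   0.16]  roll -3.8
```

Request:
arm_command(
  slide=[
    [-2.5,5,0],
    [-5,10,0],
    [-8,15,0],
    [-11,20,0],
    [-14,25.5,0],
  ],
  roll=[-1,-2,-3,-3.8,-3.8],
  hand=[0,0,0,0,0],
)

```text
time: 14.0
tool_pos: [566.4, 188.2, 116.4]
eef_rot: [0.0, -0.033, 0.999, 0.0]
wrist_force: [0.8, -0.9, 0.2]
opening: 85.1
```

Run:
```python
from h import *
go(620.9,292.2,115,93.8)
```

```text
t 14.00 pos [566.4 188.2 116.4] tool-y yaw 93.8 j6 0.25 F [ 0.8 -0.9  0.2] open 85.1
slide cm [-6.13 10.01  0.15]  roll 0.0
```

Request:
arm_command(
  slide=[
    [-3,5,0],
    [-6.1,10,0],
    [-6.1,10,0],
  ],
  roll=[0,0,0],
  hand=[0,0,0],
)

```text
time: 14.38
tool_pos: [620.2, 293.7, 113.3]
eef_rot: [-0.001, -0.035, 0.999, -0.0]
wrist_force: [-0.6, -0.9, -1.6]
opening: 85.2
```

Run:
```python
from h import *
im,P=snap('wrist','w3'); np.save('pics/w3P.npy',P,allow_pickle=True)
print('z33');whites(im,P,(0,0,512,384),33)
go(620.9,292.2,7,93.8)
```

```text
z33
px [191. 293.] ctr 708.8 246.8 size 40.4 73.5 ang 59.5
px [ 49. 275.] ctr 704.8 124.1 size 60.7 41.3 ang 81.3
px [250. 197.] ctr 620.5 292.0 size 37.7 54.6 ang 2.9
px [260.  54.] ctr 519.2 291.7 size 30.7 66.1 ang 88.4
t 14.43 pos [619.7 291.8 114.3] tool-y yaw 93.9 j6 0.37 F [-1.  -0.3 -0. ] open 85.1
slide cm [-0.15  0.04 10.73]  roll 0.1
```

View pics/w3.png

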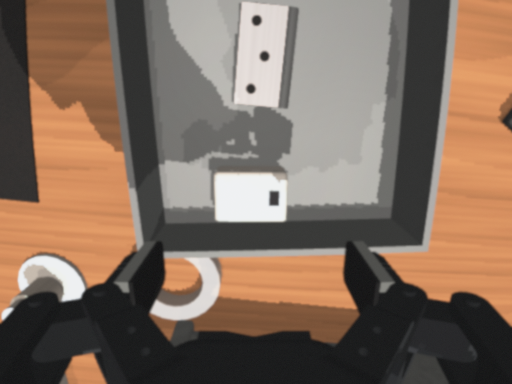

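The hinge is uncovered at (265,55) with its three screw holes. The pack is at (250,197), where I measured it before.

Request:
arm_command(
  slide=[
    [-0.1,0,4],
    [-0.1,0,8],
    [-0.1,0,10.6],
    [-0.1,0,10.7],
    [-0.1,0,10.7],
  ],
  roll=[0,0,0,0,0],
  hand=[0,0,0,0,0.5],
)

```text
time: 15.05
tool_pos: [621.3, 290.0, 11.1]
eef_rot: [0.001, -0.033, 0.999, 0.0]
wrist_force: [0.2, -1.1, 1.5]
opening: 69.7
```

Request:
arm_command(
  slide=[
    [0,0,0],
    [0,0,0],
    [0,0,0],
    [0,0,-4],
    [0,0,-9.5],
  ],
  roll=[0,0,0,0,0],
  hand=[1,1,1,1,1],
)

```text
time: 15.68
tool_pos: [619.9, 289.9, 104.3]
eef_rot: [-0.001, -0.033, 0.999, -0.0]
wrist_force: [0.8, 0.6, -1.1]
opening: 55.4
```

Run:
```python
from h import *
go(590,-70,102,90)
```

```text
t 15.68 pos [619.9 289.9 104.3] tool-y yaw 93.8 j6 0.37 F [ 0.8  0.6 -1.1] open 55.4
slide cm [  5.37 -35.71   0.28]  roll 3.8
```

Request:
arm_command(
  slide=[
    [1,-5.5,0],
    [2,-11,0],
    [3,-17,0],
    [4,-23,0],
    [5,-28.5,0],
  ],
  roll=[1,2,3,3.8,3.8],
  hand=[1,1,1,1,1],
)

```text
time: 16.3
tool_pos: [589.5, 0.6, 105.1]
eef_rot: [0.001, 0.0, 1.0, -0.0]
wrist_force: [0.5, -0.5, -1.3]
opening: 54.9
```

Run:
```python
from h import *
go(590,-70,5.5,90)
```

```text
t 16.30 pos [589.5   0.6 105.1] tool-y yaw 90.0 j6 0.00 F [ 0.5 -0.5 -1.3] open 54.9
slide cm [-0.04 -7.06  9.96]  roll -0.0
```

Request:
arm_command(
  slide=[
    [0,-4,0],
    [0,-7,0],
    [0,-7,5],
    [0,-7,9],
    [0,-7,9.7],
  ],
  roll=[0,0,0,0,0],
  hand=[1,1,1,1,1],
)

```text
time: 16.92
tool_pos: [589.0, -67.9, 7.9]
eef_rot: [-0.0, 0.0, 1.0, -0.0]
wrist_force: [-18.4, -1.2, 40.9]
opening: 55.3
```

Request:
arm_command(
  slide=[
    [0,0,0],
    [0,0,0],
    [0,0,0],
    [0,0,-5],
    [0,0,-11],
  ],
  roll=[0,0,0,0,0],
  hand=[1,0.5,0,0,0],
)

```text
time: 17.55
tool_pos: [588.9, -67.2, 117.4]
eef_rot: [-0.001, -0.0, 1.0, 0.0]
wrist_force: [1.5, -0.0, -0.2]
opening: 85.5
```

Run:
```python
from h import *
go(555,285,200,90)
```

```text
t 17.55 pos [588.9 -67.2 117.4] tool-y yaw 90.0 j6 -0.11 F [ 1.5 -0.  -0.2] open 85.5
slide cm [ 3.41 35.23 -8.24]  roll 0.0
```

Request:
arm_command(
  slide=[
    [0.6,5.7,-1],
    [1.3,11.5,-3],
    [2,17,-4],
    [2.7,23,-4],
    [3.4,29,-4],
  ],
  roll=[0,0,0,0,0],
  hand=[0,0,0,0,0],
)

```text
time: 18.18
tool_pos: [555.4, 224.5, 157.7]
eef_rot: [0.0, 0.0, 1.0, 0.0]
wrist_force: [0.7, 0.3, 0.2]
opening: 85.0
```

Request:
arm_command(
  slide=[
    [1.8,3.5,0],
    [3.6,6.8,0],
    [3.6,6.8,0],
    [3.6,6.8,0],
  ],
  roll=[0,0,0,0],
  hand=[0,0,0,0],
)

```text
time: 18.68
tool_pos: [519.8, 290.4, 157.2]
eef_rot: [0.0, -0.0, 1.0, -0.0]
wrist_force: [-0.9, -0.7, 0.4]
opening: 85.5
```

Run:
```python
from h import *
im,P=snap('wrist','w4'); np.save('pics/w4P.npy',P,allow_pickle=True)
for t in (195,205,215):print(t);whites(im,P,(150,60,370,330),15,thr=t)
go(519,291,5,88)
```

```text
195
px [254. 175.] ctr 519.3 292.1 size 31.8 66.5 ang 89.0
205
px [254. 176.] ctr 519.3 292.1 size 31.7 64.6 ang 89.2
215
px [252. 181.] ctr 521.6 292.0 size 29.8 58.1 ang 89.2
t 18.73 pos [520.  290.  157.2] tool-y yaw 90.0 j6 0.51 F [-0.2  0.1  1.3] open 85.2
slide cm [ 0.11  0.1  15.22]  roll 2.0
```

View pics/w4.png

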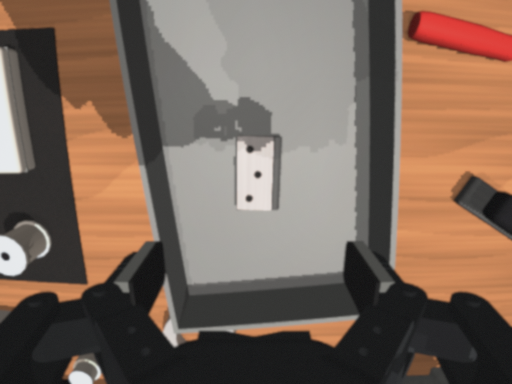

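The hinge corners are at about (237,137), (281,136), (279,210) and (235,209), with its dark pin side on the right.

Run:
```python
from h import *
P=np.load('pics/w4P.npy',allow_pickle=True).item()
w=onz('wrist',[[237,137],[281,136],[279,210],[235,209]],13,P)
print(w.round(1)); c=cv2.minAreaRect(w[:,:2].astype(np.float32));print(c); m=w.mean(0)
go(m[0],m[1],5,89)
```

```text
[[481.5 275.7  13. ]
 [480.5 316.6  13. ]
 [553.5 316.4  13. ]
 [552.4 272.7  13. ]]
((516.4700927734375, 295.4306640625), (43.725921630859375, 72.91451263427734), 88.5734634399414)
t 18.73 pos [520.  290.  157.2] tool-y yaw 90.0 j6 0.51 F [-0.2  0.1  1.3] open 85.2
slide cm [ 0.31  0.54 15.22]  roll 1.0
```

Request:
arm_command(
  slide=[
    [0.3,0.5,5],
    [0.3,0.5,10],
    [0.3,0.5,14],
    [0.3,0.5,15.2],
    [0.3,0.5,15.2],
  ],
  roll=[1,1,1,1,1],
  hand=[0,0,0,0,0],
)

```text
time: 19.35
tool_pos: [517.1, 295.0, 5.5]
eef_rot: [-0.0, 0.009, 1.0, -0.0]
wrist_force: [-0.0, 0.2, 0.5]
opening: 85.5
```

Request:
arm_command(
  slide=[
    [0,0,0],
    [0,0,0],
    [0,0,0],
    [0,0,0],
    [0,0,0],
  ],
  roll=[0,0,0,0,0],
  hand=[0.5,1,1,1,1],
  squeeze=60,
)

```text
time: 19.98
tool_pos: [517.5, 295.9, 6.9]
eef_rot: [0.001, 0.009, 1.0, 0.001]
wrist_force: [-1.0, -1.2, 7.2]
opening: 39.6
```

Request:
arm_command(
  slide=[
    [0,0,-3],
    [0,0,-8],
    [0,0,-13],
    [0,0,-18],
    [0,0,-18],
  ],
  roll=[0,0,0,0,0],
  hand=[1,1,1,1,1],
)

```text
time: 20.6
tool_pos: [518.1, 296.5, 190.1]
eef_rot: [0.003, 0.009, 1.0, 0.002]
wrist_force: [0.0, 0.5, -2.5]
opening: 39.4
```

Run:
```python
from h import *
go(400,-150,200,90)
```

```text
t 20.60 pos [518.1 296.5 190.1] tool-y yaw 89.0 j6 0.54 F [ 0.   0.5 -2.5] open 39.4
slide cm [ 11.03 -44.84  -1.23]  roll -1.0
```

Request:
arm_command(
  slide=[
    [1,-5.5,0],
    [2,-11,0],
    [3,-17,0],
    [4,-23,0],
    [5,-29,0],
  ],
  roll=[0,0,0,0,0],
  hand=[1,1,1,1,1],
)

```text
time: 21.22
tool_pos: [460.6, 4.9, 184.1]
eef_rot: [-0.0, 0.008, 1.0, -0.0]
wrist_force: [0.5, -2.1, -2.3]
opening: 39.5
```

Request:
arm_command(
  slide=[
    [1,-6,0],
    [2,-12,0],
    [3,-18,0],
    [4,-24,0],
    [4,-28,0],
  ],
  roll=[0,0,0,0,0],
  hand=[1,1,1,1,1],
)

```text
time: 21.85
tool_pos: [415.5, -274.9, 184.1]
eef_rot: [-0.0, 0.01, 1.0, 0.0]
wrist_force: [0.3, 1.2, -1.9]
opening: 38.9
```

Request:
arm_command(
  slide=[
    [0,0,0],
    [0,0,0],
  ],
  roll=[0,0],
  hand=[1,1],
)

```text
time: 22.1
tool_pos: [416.4, -272.3, 184.3]
eef_rot: [-0.001, 0.009, 1.0, 0.001]
wrist_force: [0.3, -0.6, -1.9]
opening: 39.4
```

Run:
```python
from h import *
im,P=snap('wrist','w5',scale=1.5); np.save('pics/w5P.npy',P,allow_pickle=True)
st()
```

```text
t 22.15 pos [ 416.7 -271.9  184.6] tool-y yaw 89.0 j6 -0.56 F [-1.4 -0.3 -1.8] open 39.3
```

View pics/w5.png

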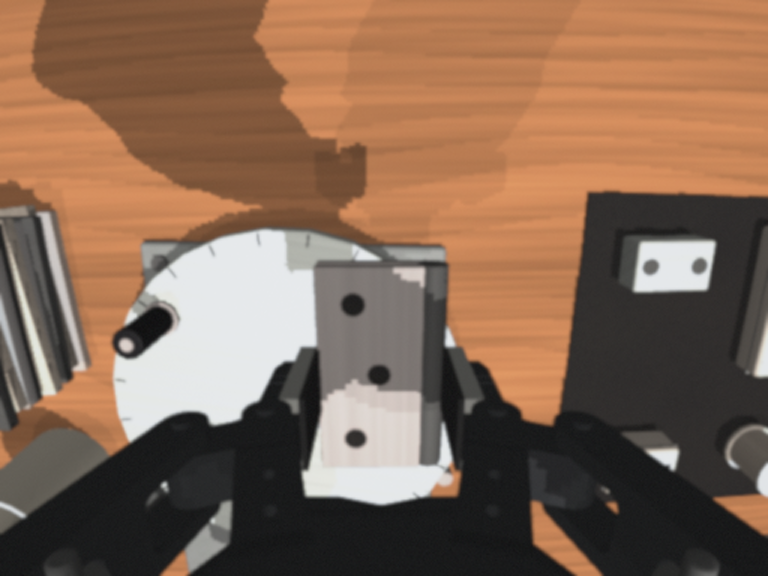

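The picture shows the hinge in the fingers at (380,365), the knob top at (126,346), and the plate rim from (115,370) over (270,229). The pad is hidden behind the hinge. I'll combine this with the first scene and side pictures.

Run:
```python
from h import *
np.set_printoptions(precision=1,suppress=True)
P=np.load('pics/w5P.npy',allow_pickle=True).item()
print('knob w',onz('wrist',np.array([[126,346]])/1.5,88,P))
rim=np.array([[114,375],[120,425],[160,285],[211,244],[265,229],[320,236],[135,318],[457,330]])/1.5
r=onz('wrist',rim,42,P)[:,:2]
from scipy.optimize import least_squares
f=least_squares(lambda c:np.hypot(*(r-c).T)-126,[520,-339]);print('axis w',f.x,f.fun)
print('hinge',onz('wrist',np.array([[315,264],[447,264],[440,467],[322,467]])/1.5,193,P))
# pad/knob from scene0, side0
for n,roi,zz in(('scene',(175,170,212,210),45),('side',(270,165,335,190),45)):
    im=np.load(f'pics/{n}0.npy'); g=im.max(axis=2)
    m=np.zeros(g.shape,np.uint8); x0,y0,x1,y1=roi; m[y0:y1,x0:x1]=(g[y0:y1,x0:x1]<70)*255
    cs,_=cv2.findContours(m,cv2.RETR_EXTERNAL,cv2.CHAIN_APPROX_NONE)
    for c in cs:
        if cv2.contourArea(c)<60: continue
        w=onz(n,c.reshape(-1,2),zz)[:,:2].astype(np.float32); print(n,'pad',c.reshape(-1,2).min(0),c.reshape(-1,2).max(0),cv2.minAreaRect(w))
for n,roi in(('scene',(120,160,225,245)),('side',(270,145,345,195))):
    im=np.load(f'pics/{n}0.npy'); g=im.min(axis=2)
    m=np.zeros(g.shape,np.uint8); x0,y0,x1,y1=roi; m[y0:y1,x0:x1]=(g[y0:y1,x0:x1]>185)*255
    cs,_=cv2.findContours(m,cv2.RETR_EXTERNAL,cv2.CHAIN_APPROX_NONE); c=max(cs,key=cv2.contourArea)
    h=cv2.convexHull(c).reshape(-1,2); w=onz(n,h,42)[:,:2]
    f=least_squares(lambda q:np.hypot(*(w-q).T)-126,[520,-339],loss='soft_l1',f_scale=3); print(n,'axis',f.x,f.fun)
print('knob scene/side',onz('scene',np.array([[213,280]])/1.5,88),onz('side',np.array([[495,236]])/1.5,88))
print('column',onz('scene',np.array([[272,385]])/1.5,0))
```

```text
knob w [[ 449.1 -418.8   88. ]]
axis w [ 518.6 -335.5] [ 2.1  3.5 -3.   0.8  2.2 -0.4 -2.4  2.2]
hinge [[ 378.2 -290.4  193. ]
 [ 378.9 -250.9  193. ]
 [ 451.3 -251.5  193. ]
 [ 450.5 -292.5  193. ]]
scene pad [180 180] [204 203] ((486.8409729003906, -260.5557861328125), (84.36894226074219, 52.03105163574219), 18.73850440979004)
side pad [296 172] [317 180] ((486.374755859375, -253.70059204101562), (91.99750518798828, 56.643733978271484), 18.75797462463379)
scene axis [ 515.5 -338.1] [-2.5 -4.  -5.2 -6.6 -7.5 -6.2 -4.7 -5.2 -5.6 -4.9 -4.4 -4.8 -4.8 -6.1
 -3.6 -2.1 -2.4 -2.5 -2.1 -1.4 -1.8 -1.2 -2.4 -2.9 -2.9 -2.2 -2.  -3.1
 -3.9 -3.7 -2.5]
side axis [ 517.8 -335.1] [-0.9  0.1  0.9  0.5 -3.5 -1.6 -0.5  0.1 -0.2 -0.8 -1.7 -1.2 -9.3 -5.2
  2.6  4.6 -1.6 -1.9 -2.6 -3.3 -3.3 -0.8]
knob scene/side [[ 448.7 -417.9   88. ]] [[ 439.2 -387.3   88. ]]
column [[ 694.3 -344.2    0. ]]
```

Run:
```python
from h import *
go(489.2,-255.6,100,109.5)
```

```text
t 22.15 pos [ 416.7 -271.9  184.6] tool-y yaw 89.0 j6 -0.56 F [-1.4 -0.3 -1.8] open 39.3
slide cm [-7.23  1.75  8.45]  roll -20.5
```

Request:
arm_command(
  slide=[
    [-4,1,3],
    [-7.2,1.8,6],
    [-7.2,1.8,8.5],
    [-7.2,1.8,8.5],
    [-7.2,1.8,8.5],
  ],
  roll=[-10,-20,-20.5,-20.5,-20.5],
  hand=[1,1,1,1,1],
)

```text
time: 22.78
tool_pos: [489.4, -255.6, 101.4]
eef_rot: [0.001, -0.17, 0.986, -0.0]
wrist_force: [0.7, -0.3, -1.0]
opening: 39.5
```

Run:
```python
from h import *
im,P=snap('wrist','w6',scale=1.5); np.save('pics/w6P.npy',P,allow_pickle=True)
go(489.2,-255.6,46.5,109.5)
```

```text
t 22.82 pos [ 489.5 -256.   101.8] tool-y yaw 109.5 j6 -0.82 F [ 0.  -0.6 -1.1] open 39.3
slide cm [0.02 0.05 5.53]  roll 0.0
```

View pics/w6.png

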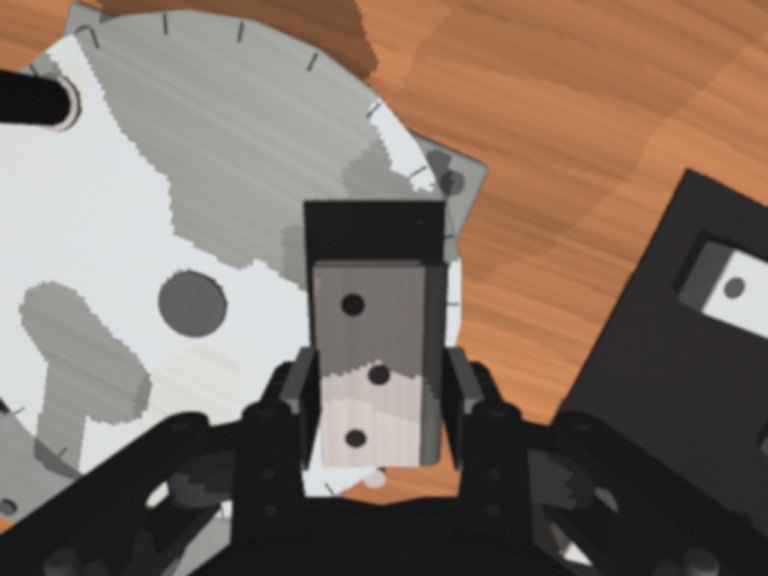

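The pad's near edge runs from (304,201) to (444,200), parallel to the hinge end. The plate hub is at (192,303).

Run:
```python
from h import *
np.set_printoptions(precision=1,suppress=True)
P=np.load('pics/w6P.npy',allow_pickle=True).item()
c=onz('wrist',np.array([[304,201],[444,200]])/1.5,45,P)[:,:2]
d=c[1]-c[0]; print(c,np.hypot(*d),np.degrees(np.arctan2(d[1],d[0])))
u=d/np.hypot(*d); n=np.array([-u[1],u[0]]); m=c.mean(0)
for s in(1,-1): print('pad centre',m+s*48*n)
print('hub',onz('wrist',np.array([[192,303]])/1.5,45,P))
h=onz('wrist',np.array([[314,264],[447,264],[440,467],[322,467]])/1.5,110,P); print('hinge',h.mean(0))
```

```text
[[ 453.3 -302.9]
 [ 432.9 -246.4]] 60.09410370173531 109.86141089354017
pad centre [ 397.9 -290.9]
pad centre [ 488.2 -258.3]
hub [[ 514.9 -338.6   45. ]]
hinge [ 487.9 -255.6  110. ]
```

Request:
arm_command(
  slide=[
    [0.1,-0.2,3],
    [0.1,-0.2,4.8],
    [0.1,-0.2,5.2],
    [0.1,-0.2,5.3],
    [0.1,-0.2,5.3],
  ],
  roll=[0,0,0,0,0],
  hand=[1,1,1,1,1],
)

```text
time: 23.45
tool_pos: [489.2, -258.5, 48.1]
eef_rot: [0.001, -0.169, 0.986, -0.0]
wrist_force: [-0.8, -0.3, -2.2]
opening: 39.5
```

Not yet touching, so I lower it a little more.

Request:
arm_command(
  slide=[
    [0,0,0.1],
    [0,0,0.2],
    [0,0,0.2],
  ],
  roll=[0,0,0],
  hand=[1,1,1],
)

```text
time: 23.82
tool_pos: [489.4, -258.4, 46.9]
eef_rot: [0.001, -0.169, 0.986, -0.001]
wrist_force: [-2.5, 1.4, 8.5]
opening: 39.4
```

Contact is made. I release it slowly and rise.

Request:
arm_command(
  slide=[
    [0,0,0],
    [0,0,0],
    [0,0,-0.2],
    [0,0,-0.2],
    [0,0,-0.2],
  ],
  roll=[0,0,0,0,0],
  hand=[0.5,0.3,0.1,0,0],
)

```text
time: 24.45
tool_pos: [488.8, -258.2, 47.1]
eef_rot: [-0.0, -0.169, 0.986, 0.0]
wrist_force: [0.0, 0.2, -0.4]
opening: 85.2
```

Request:
arm_command(
  slide=[
    [0,0,-3],
    [0,0,-8],
    [0,0,-12],
    [3,0,-12],
    [3,0,-12],
  ],
  roll=[0,0,0,0,0],
  hand=[0,0,0,0,0],
)

```text
time: 25.08
tool_pos: [459.8, -268.8, 167.8]
eef_rot: [0.0, -0.169, 0.986, -0.0]
wrist_force: [1.1, -0.1, -0.1]
opening: 85.2
```

Run:
```python
from h import *
im,P=snap('wrist','w7',scale=1.5); np.save('pics/w7P.npy',P,allow_pickle=True)
st()
```

```text
t 25.12 pos [ 460.3 -268.5  167.3] tool-y yaw 109.4 j6 -0.87 F [-0.1  1.9  0.3] open 85.1
```

View pics/w7.png

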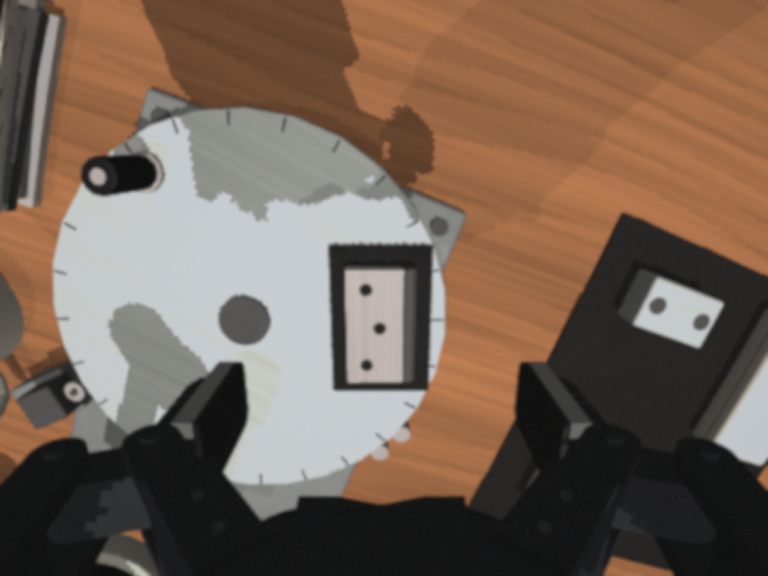

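The hinge lies flat on the pad and parallel to it: hinge centre at (380,325), pad centre at (381,316). The knob top is at (97,176), the hub at (244,320) and the rim pins at (380,453) and (401,433). The sprung roller's bracket is near (70,390).

Run:
```python
from h import *
from scipy.optimize import least_squares
np.set_printoptions(precision=1,suppress=True)
P=np.load('pics/w7P.npy',allow_pickle=True).item()
w=lambda p,z: onz('wrist',np.array(p,float)/1.5,z,P)[:,:2]
k=w([[97,176]],88)[0]; hub=w([[244,320]],43)[0]
rim=w([[53,250],[60,325],[90,402],[145,130],[245,107],[330,131],[400,190],[445,300],[436,355],[260,485],[320,472]],42)
f=least_squares(lambda c:np.hypot(*(rim-c).T)-126,[518,-336]);a=f.x
print('knob',k,'hub',hub,'rimfit',a,f.fun)
a=(hub+a)/2
g=lambda p:np.degrees(np.arctan2(p[1]-a[1],p[0]-a[0]))%360
p1,p2=w([[380,453],[401,433]],40); print('knob',g(k),np.hypot(*(k-a)),'pins',g(p1),g(p2),'roller?',g(w([[73,391]],40)[0]))
print('hinge',w([[344,265],[417,265],[412,384],[346,384]],53).mean(0),'pad',w([[329,246],[433,246],[428,389],[334,389]],45).mean(0))
print('cd', w([[60,15],[40,205],[10,210]],90))
c=onz('scene',np.array([[272,385]])/1.5,0)[0]; print('cam',g(c))
go(k[0],k[1],120,g(k)-90)
```

```text
knob [ 448.2 -418.7] hub [ 516.6 -338.8] rimfit [ 516.7 -339.7] [-0.9 -3.7  2.  -2.3 -0.4 -0.1 -0.6  0.3 -2.2 -0.  -3.9]
knob 229.27683586430456 104.88393000198023 pins 59.98198829415797 69.48199939745211 roller? 312.6430465637153
hinge [ 489.  -258.7] pad [ 488.  -258.2]
cd [[ 382.  -449.7]
 [ 471.1 -443.8]
 [ 478.8 -459.3]]
cam 358.41072036317985
t 25.12 pos [ 460.3 -268.5  167.3] tool-y yaw 109.4 j6 -0.87 F [-0.1  1.9  0.3] open 85.1
slide cm [  6.1 -13.8   4.7]  roll -29.8
```

Request:
arm_command(
  slide=[
    [0,0,0],
    [0,0,0],
    [0,0,0],
    [0,0,0],
    [0,0,0],
  ],
  roll=[10.5,21,31.5,42,52.5],
  hand=[0.3,0.55,0.55,0.55,0.55],
  squeeze=30,
)

```text
time: 25.75
tool_pos: [461.0, -267.9, 166.4]
eef_rot: [-0.0, 0.287, 0.958, 0.0]
wrist_force: [-0.4, 0.8, 0.4]
opening: 38.2
```

Request:
arm_command(
  slide=[
    [0,0,0],
    [0,0,0],
    [0,0,0],
    [0,0,0],
    [0,0,0],
  ],
  roll=[10.5,21,31.5,42,52.5],
  hand=[0.55,0.55,0.55,0.55,0.55],
)

```text
time: 26.38
tool_pos: [461.0, -267.9, 166.4]
eef_rot: [-0.0, 0.681, 0.732, -0.0]
wrist_force: [-0.5, 1.0, 0.3]
opening: 38.4
```

Run:
```python
from h import *
go(448.2,-418.7,125,0)
```

```text
t 26.38 pos [ 461.  -267.9  166.4] tool-y yaw 4.2 j6 0.97 F [-0.5  1.   0.3] open 38.4
slide cm [-14.95  -2.37   4.13]  roll 4.2
```

Request:
arm_command(
  slide=[
    [-5,-0.8,2],
    [-10,-1.6,4],
    [-15,-2.4,4],
    [-15,-2.4,4],
    [-15,-2.4,4],
  ],
  roll=[4.2,4.2,4.2,4.2,4.2],
  hand=[0.55,0.55,0.55,0.55,0.55],
)

```text
time: 27.0
tool_pos: [448.6, -419.2, 126.3]
eef_rot: [-0.001, 0.705, 0.709, 0.0]
wrist_force: [0.4, 0.7, 0.3]
opening: 38.2
```

Run:
```python
from h import *
im,P=snap('wrist','w8',scale=1.5); np.save('pics/w8P.npy',P,allow_pickle=True)
go(448.2,-418.7,52,0)
print(proj('wrist',[[448.2,-418.7,88]],P)*1.5)
```

```text
t 27.05 pos [ 448.7 -418.8  126.8] tool-y yaw 0.3 j6 0.81 F [ 0.6 -0.4 -0.2] open 38.4
slide cm [ 0.01 -0.05  7.48]  roll 0.3
[[377.35088127 329.27906416]]
```

View pics/w8.png

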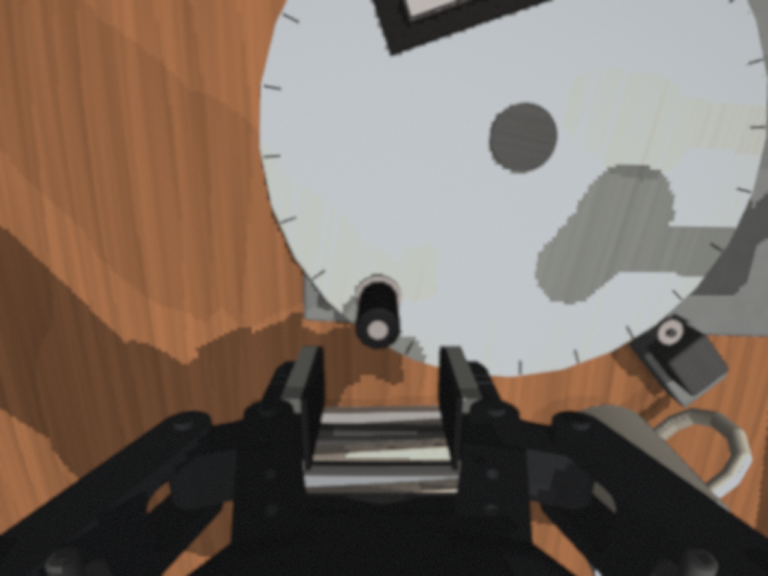

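The knob top is at (377,329), exactly where predicted. The disc stack's edge at row ~405 is clear of the fingers, so I descend and grip.

Request:
arm_command(
  slide=[
    [0,0,3],
    [0,0,6],
    [0,0,7.4],
    [0,0,7.4],
    [0,0,7.4],
  ],
  roll=[0.3,0.3,0.3,0.3,0.3],
  hand=[0.55,0.55,0.55,0.55,0.6],
)

```text
time: 27.68
tool_pos: [449.0, -419.9, 54.6]
eef_rot: [0.001, 0.707, 0.707, 0.0]
wrist_force: [0.6, -0.5, 0.8]
opening: 34.0
```

Request:
arm_command(
  slide=[
    [0,0,0],
    [0,0,0],
    [0,0,0],
  ],
  roll=[0,0,0],
  hand=[1,1,1],
)

```text
time: 28.05
tool_pos: [448.8, -420.4, 54.7]
eef_rot: [0.001, 0.707, 0.707, -0.0]
wrist_force: [-1.2, -0.2, 6.9]
opening: 19.3
```

Run:
```python
from h import *
p,M=st(); a=np.array([516.7,-339.2])
r=np.hypot(*(p[:2]-a)); t0=np.degrees(np.arctan2(*(p[:2]-a)[::-1]))%360; print(r,t0)
for t in np.arange(t0,114,-7): 
    q=a+105*np.array([np.cos(np.radians(t)),np.sin(np.radians(t))]); print('%.0f'%t,(q-p[:2]).round(1), end=' | ')
```

```text
t 28.05 pos [ 448.8 -420.4   54.7] tool-y yaw -0.0 j6 0.82 F [-1.2 -0.2  6.9] open 19.3
105.82573905049064 230.0985296803632
230 [0.5 0.6] | 223 [-8.8  9.4] | 216 [-17.   19.3] | 209 [-23.9  30.1] | 202 [-29.4  41.7] | 195 [-33.5  53.8] | 188 [-36.1  66.4] | 181 [-37.1  79.2] | 174 [-36.6  92. ] | 167 [-34.5 104.6] | 160 [-30.8 116.9] | 153 [-25.8 128.7] | 146 [-19.3 139.7] | 139 [-11.5 149.9] | 132 [ -2.5 159.1] | 125 [  7.5 167.1] | 118 [ 18.4 173.8] |
```

Request:
arm_command(
  slide=[
    [0.9,-0.9,0],
    [1.9,-1.7,0],
    [3.0,-2.4,0],
    [4.1,-2.9,0],
    [5.3,-3.3,0],
  ],
  roll=[0,0,0,0,0],
  hand=[1,1,1,1,1],
)

```text
time: 28.68
tool_pos: [414.4, -367.8, 54.6]
eef_rot: [0.001, 0.708, 0.707, -0.001]
wrist_force: [-7.8, -3.8, 8.3]
opening: 19.2
```

Request:
arm_command(
  slide=[
    [1.3,-0.3,0],
    [2.6,-0.4,0],
    [3.8,-0.3,0],
    [5.1,-0.1,0],
    [6.3,0.3,0],
  ],
  roll=[0,0,0,0,0],
  hand=[1,1,1,1,1],
)

```text
time: 29.3
tool_pos: [416.8, -303.4, 54.5]
eef_rot: [-0.001, 0.707, 0.707, -0.001]
wrist_force: [-12.0, 2.0, 14.0]
opening: 19.3
```

Run:
```python
from h import *
p,M=st(); a=np.array([516.7,-339.2])
r=np.hypot(*(p[:2]-a)); t0=np.degrees(np.arctan2(*(p[:2]-a)[::-1]))%360; print(r,t0)
for t in (153,146,139,132,127,122,117.5,115): 
    q=a+105*np.array([np.cos(np.radians(t)),np.sin(np.radians(t))]); print('%.0f'%t,(q-p[:2]).round(1), end=' | ')
```

```text
t 29.30 pos [ 416.8 -303.4   54.5] tool-y yaw -0.1 j6 0.94 F [-12.   2.  14.] open 19.3
106.1113918349589 160.28406427292657
153 [ 6.3 11.9] | 146 [12.8 22.9] | 139 [20.6 33.1] | 132 [29.6 42.2] | 127 [36.7 48.1] | 122 [44.2 53.2] | 118 [51.4 57.3] | 115 [55.5 59.4] |
```

Request:
arm_command(
  slide=[
    [1.2,0.6,0],
    [2.3,1.2,0],
    [3.3,2.0,0],
    [4.2,2.9,0],
    [4.8,3.6,0],
  ],
  roll=[0,0,0,0,0],
  hand=[1,1,1,1,1],
)

```text
time: 29.92
tool_pos: [453.5, -254.5, 54.5]
eef_rot: [-0.001, 0.707, 0.707, -0.0]
wrist_force: [-12.6, 2.8, 15.8]
opening: 19.2
```

Request:
arm_command(
  slide=[
    [0.3,0.4,0],
    [0.5,0.7,0],
    [0.7,1.0,0],
    [0.9,1.4,0],
    [0.9,1.4,0],
  ],
  roll=[0,0,0,0,0],
  hand=[1,1,1,1,1],
)

```text
time: 30.55
tool_pos: [467.8, -245.7, 54.5]
eef_rot: [-0.001, 0.707, 0.707, 0.0]
wrist_force: [-9.1, 7.6, 12.6]
opening: 19.2
```

Run:
```python
from h import *
p,M=st(); a=np.array([516.7,-339.2])
print(np.hypot(*(p[:2]-a)),np.degrees(np.arctan2(*(p[:2]-a)[::-1]))%360)
im,P=snap('wrist','w9',scale=1.5); np.save('pics/w9P.npy',P,allow_pickle=True)
```

```text
t 30.55 pos [ 467.8 -245.7   54.5] tool-y yaw 0.0 j6 1.09 F [-9.1  7.6 12.6] open 19.2
105.5087732591585 117.60745214906966
```

View pics/w9.png

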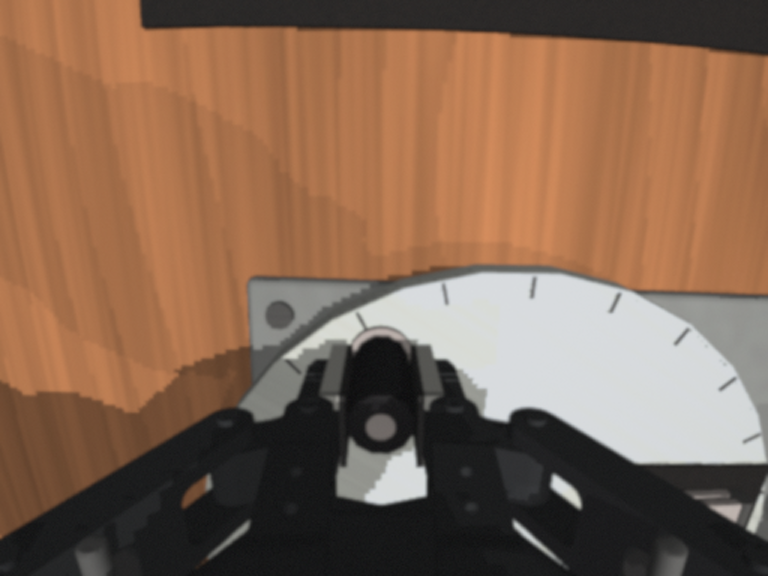

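Run:
```python
from h import *
P=np.load('pics/w9P.npy',allow_pickle=True).item(); im=np.load('pics/w9.npy'); g=im.mean(axis=2)
pts=[]
for x in range(435,505,3):
    col=g[290:325,x]; d=np.diff(col); i=d.argmin(); pts.append([x,290+i+.5])
w=onz('wrist',pts,45,P); v=cv2.fitLine(w[:,:2].astype(np.float32),cv2.DIST_HUBER,0,.01,.01).ravel();print('pad edge',np.degrees(np.arctan2(v[1],v[0])), w[0],w[-1])
w=onz('wrist',np.array([[255,278],[380,283],[620,290],[765,295]])/1.5,10,P); v=np.polyfit(w[:,0],w[:,1],1); print('base',np.degrees(np.arctan(v[0])),w[:,1])
```

```text
pad edge -3.208412 [ 579.00578814 -292.48325169   45.        ] [ 626.36075816 -295.14155647   45.        ]
base -1.9302075557256835 [-224.42594478 -226.65171098 -229.80688943 -232.25396282]
```

The plate is within about 1° of home. I open the fingers so that the detent centres the plate, then rise and look.

Request:
arm_command(
  slide=[
    [0,0,0],
    [0,0,0],
    [0,0,0],
    [0,0,-3],
    [0,0,-8],
  ],
  roll=[0,0,0,0,0],
  hand=[0.55,0.4,0.4,0.4,0.4],
)

```text
time: 31.22
tool_pos: [467.4, -246.2, 132.4]
eef_rot: [-0.002, 0.707, 0.707, -0.001]
wrist_force: [0.3, -0.7, 0.9]
opening: 51.1
```

Request:
arm_command(
  slide=[
    [-1,-4,-4],
    [-2,-6,-6],
    [-3,-6,-8],
    [-3,-6,-8],
    [-3,-6,-8],
  ],
  roll=[0,0,0,0,0],
  hand=[0,0,0,0,0],
)

```text
time: 31.85
tool_pos: [408.3, -276.4, 212.1]
eef_rot: [-0.001, 0.707, 0.707, -0.0]
wrist_force: [-0.3, -0.6, -0.3]
opening: 85.4
```

Run:
```python
from h import *
im,P=snap('wrist','w10',scale=1.5); np.save('pics/w10P.npy',P,allow_pickle=True); st()
```

```text
t 31.90 pos [ 408.3 -276.2  211.9] tool-y yaw 0.0 j6 0.98 F [ 0.5  0.5 -0.6] open 85.5
```

View pics/w10.png

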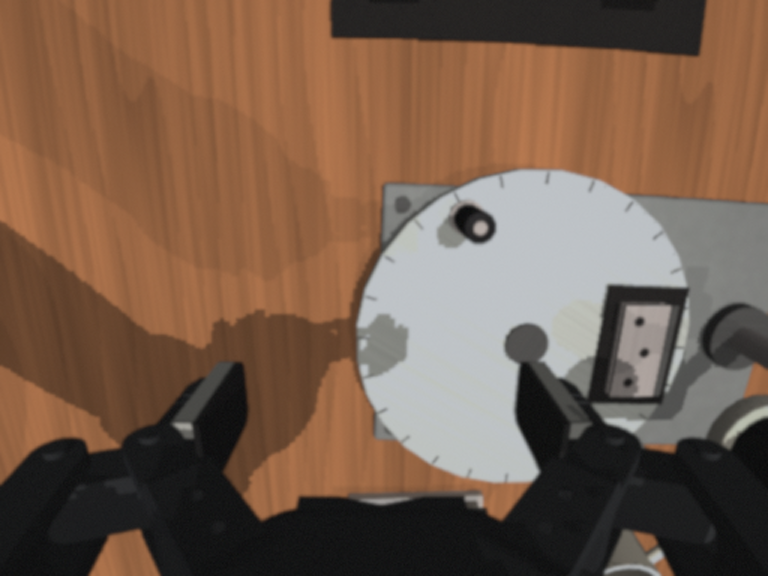

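The hinge is on the pad under the camera, hinge at (645,350) and pad at (640,343), with the knob top at (481,228). Next I check the angle.

Run:
```python
from h import *
P=np.load('pics/w10P.npy',allow_pickle=True).item()
w=lambda p,z: onz('wrist',np.array(p,float)/1.5,z,P)[:,:2]
k=w([[481,228]],88)[0]; hub=w([[526,343]],43)[0]
A=lambda d:np.degrees(np.arctan2(d[1],d[0]))
print('knob',A(k-hub),np.hypot(*(k-hub)),'hub',hub)
c=w([[607,286],[688,289],[661,403],[590,400]],45); print('pad edges',A(c[1]-c[0]),A(c[2]-c[3]),A(c[0]-c[3])-90,A(c[1]-c[2])-90,'ctr ang',A(c.mean(0)-hub))
b=w([[384,184],[768,204]],10); print('base',A(b[1]-b[0]))
```

```text
knob 117.76106654376315 104.17226606696529 hub [ 516.57364016 -338.51753388]
pad edges -2.1333196556105265 -3.9893571114883493 -0.035198587898378264 -2.157026589459889 ctr ang -2.076531243072508
base -2.0932148089664273
```

The pad is at −2.1° and the base axis at −2.1°, so the plate is home. Now I tidy up, looking at the mat first.

Request:
arm_command(
  slide=[
    [5,1,-1],
    [10,3,-2],
    [15,6,-2],
    [20,9,-2],
    [23,10,-2],
  ],
  roll=[0,0,0,0,0],
  hand=[0,0,0,0,0],
)

```text
time: 32.52
tool_pos: [509.1, -43.8, 231.6]
eef_rot: [-0.001, 0.706, 0.708, -0.001]
wrist_force: [0.1, -0.8, -0.1]
opening: 85.5
```

Request:
arm_command(
  slide=[
    [0,0,0],
    [0,0,0],
  ],
  roll=[0,0],
  hand=[0,0],
)

```text
time: 32.78
tool_pos: [508.1, -46.6, 232.4]
eef_rot: [-0.0, 0.707, 0.707, -0.0]
wrist_force: [-0.7, -0.1, 0.2]
opening: 85.2
```

Run:
```python
from h import *
im,P=snap('wrist','w11',scale=1.5); np.save('pics/w11P.npy',P,allow_pickle=True); st()
for z,n in((27,'clamp'),(31,'pack'),(28,'case'),(45,'spool')): print(n);whites(im,P,(60,0,460,260),z,thr=165)
```

```text
t 32.83 pos [508.  -47.  232.6] tool-y yaw -0.0 j6 1.48 F [-0.3  0.2 -0.3] open 85.2
clamp
px [181. 183.] ctr 423.5 -66.6 size 35.4 53.8 ang 0.1
px [323. 183.] ctr 590.3 -66.1 size 54.7 39.1 ang 89.9
px [432. 137.] ctr 725.9 -9.4 size 67.2 59.7 ang 87.4
px [205.  87.] ctr 455.0 41.5 size 52.6 113.0 ang 89.6
px [332.  81.] ctr 595.5 47.4 size 45.2 45.4 ang 17.9
px [441.  39.] ctr 711.3 96.5 size 41.6 65.4 ang 7.2
pack
px [181. 183.] ctr 424.5 -65.5 size 35.0 53.1 ang 0.1
px [323. 183.] ctr 589.4 -65.0 size 54.1 38.7 ang 89.9
px [432. 137.] ctr 723.4 -9.0 size 66.4 59.0 ang 87.4
px [205.  87.] ctr 455.7 41.3 size 52.0 111.7 ang 89.6
px [332.  81.] ctr 594.5 47.2 size 44.6 44.9 ang 17.9
px [441.  39.] ctr 709.0 95.7 size 41.1 64.6 ang 7.2
case
px [181. 183.] ctr 423.7 -66.3 size 35.3 53.6 ang 0.1
px [323. 183.] ctr 590.1 -65.8 size 54.6 39.0 ang 89.9
px [432. 137.] ctr 725.3 -9.3 size 67.0 59.5 ang 87.4
px [205.  87.] ctr 455.2 41.4 size 52.5 112.7 ang 89.6
px [332.  81.] ctr 595.2 47.4 size 45.0 45.3 ang 17.9
px [441.  39.] ctr 710.7 96.3 size 41.5 65.2 ang 7.2
spool
px [181. 183.] ctr 427.9 -61.8 size 33.6 51.0 ang 0.1
px [323. 183.] ctr 586.1 -61.3 size 51.9 37.1 ang 89.9
px [432. 137.] ctr 714.7 -7.6 size 63.7 56.6 ang 87.4
px [205.  87.] ctr 457.8 40.6 size 49.9 107.1 ang 89.6
px [332.  81.] ctr 591.0 46.3 size 42.8 43.0 ang 17.9
px [441.  39.] ctr 700.9 92.8 size 39.4 62.0 ang 7.2
```

View pics/w11.png

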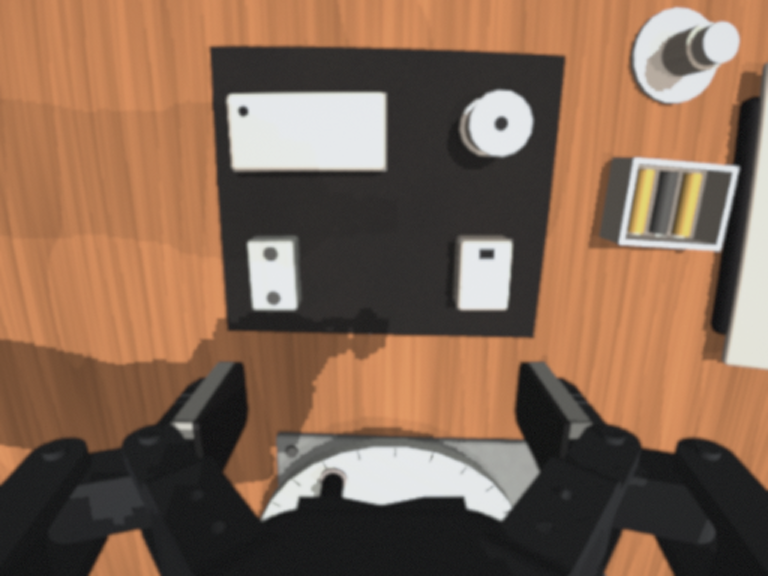

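All four parts lie on the mat: case (307,132), spool (500,124), clamp (273,274), pack (484,274). The bystanders look untouched. I roll the tool back to yaw 90° for the block grasps.

Request:
arm_command(
  slide=[
    [0,2,3],
    [0,4,6],
    [0,6,9],
    [0,8,11],
    [0,8,11],
  ],
  roll=[-10.5,-21,-31.5,-42,-52.5],
  hand=[0,0,0,0,0],
  squeeze=40,
)

```text
time: 33.45
tool_pos: [587.9, -47.8, 120.5]
eef_rot: [-0.002, 0.319, 0.948, -0.0]
wrist_force: [-1.1, 0.4, -0.6]
opening: 85.7
```

Request:
arm_command(
  slide=[
    [0,0,0],
    [0,0,0],
    [0,0,0],
    [0,0,0],
    [0,0,0],
  ],
  roll=[-10.5,-21,-31.5,-37.5,-37.5],
  hand=[0,0,0,0,0],
)

```text
time: 34.08
tool_pos: [588.0, -47.7, 123.1]
eef_rot: [-0.0, 0.001, 1.0, -0.0]
wrist_force: [0.1, 0.2, -0.6]
opening: 85.4
```

Run:
```python
from h import *
go(589.7,-65.5,6.5,90)
```

```text
t 34.08 pos [588.  -47.7 123.1] tool-y yaw 89.9 j6 -0.08 F [ 0.1  0.2 -0.6] open 85.4
slide cm [-0.17 -1.78 11.66]  roll -0.1
```

Request:
arm_command(
  slide=[
    [-0.2,-1.8,4],
    [-0.2,-1.8,8],
    [-0.2,-1.8,11.4],
    [-0.2,-1.8,11.6],
    [-0.2,-1.8,11.6],
  ],
  roll=[0,0,0,0,0],
  hand=[0,0,0,0,0.5],
)

```text
time: 34.7
tool_pos: [590.8, -65.0, 8.4]
eef_rot: [0.001, 0.001, 1.0, -0.0]
wrist_force: [0.0, -0.1, 0.5]
opening: 69.8
```

Request:
arm_command(
  slide=[
    [0,0,0],
    [0,0,0],
    [0,0,0],
    [0,0,-5],
    [0,0,-11],
  ],
  roll=[0,0,0,0,0],
  hand=[1,1,1,1,1],
)

```text
time: 35.33
tool_pos: [589.7, -64.6, 118.1]
eef_rot: [-0.001, 0.0, 1.0, 0.0]
wrist_force: [1.3, 0.9, -0.7]
opening: 55.1
```

Run:
```python
from h import *
go(614,305,9,90)
```

```text
t 35.33 pos [589.7 -64.6 118.1] tool-y yaw 90.0 j6 -0.11 F [ 1.3  0.9 -0.7] open 55.1
slide cm [-2.44 36.95 10.92]  roll -0.0
```

Request:
arm_command(
  slide=[
    [-0.4,5.5,0],
    [-0.8,11.5,0],
    [-1.2,17.5,0],
    [-1.6,23.5,0],
    [-2,29.5,0],
  ],
  roll=[0,0,0,0,0],
  hand=[1,1,1,1,1],
)

```text
time: 35.95
tool_pos: [610.5, 232.4, 118.1]
eef_rot: [0.001, 0.0, 1.0, 0.0]
wrist_force: [0.7, -1.0, -1.3]
opening: 55.1
```

Run:
```python
from h import *
go(614,305,9,90)
```

```text
t 35.95 pos [610.5 232.4 118.1] tool-y yaw 90.0 j6 0.36 F [ 0.7 -1.  -1.3] open 55.1
slide cm [-0.34  7.25 10.92]  roll -0.0
```

Request:
arm_command(
  slide=[
    [-0.2,4,0],
    [-0.4,7.3,0],
    [-0.4,7.3,5],
    [-0.4,7.3,10],
    [-0.4,7.3,10.7],
  ],
  roll=[0,0,0,0,0],
  hand=[1,1,1,1,1],
)

```text
time: 36.58
tool_pos: [613.6, 303.6, 9.4]
eef_rot: [-0.001, -0.0, 1.0, 0.0]
wrist_force: [-11.6, -2.9, 24.1]
opening: 55.4
```

Request:
arm_command(
  slide=[
    [0,0,0],
    [0,0,0],
    [0,0,0],
    [0,0,-5],
    [0,0,-11],
  ],
  roll=[0,0,0,0,0],
  hand=[1,0.5,0,0,0],
)

```text
time: 37.2
tool_pos: [613.7, 302.9, 120.5]
eef_rot: [-0.001, 0.0, 1.0, -0.001]
wrist_force: [1.5, 1.3, 0.0]
opening: 85.5
```

Run:
```python
from h import *
go(423.6,-66.5,5.5,90)
```

```text
t 37.20 pos [613.7 302.9 120.5] tool-y yaw 90.0 j6 0.46 F [1.5 1.3 0. ] open 85.5
slide cm [ 18.98 -36.93  11.58]  roll -0.0
```

Next is the clamp.

Request:
arm_command(
  slide=[
    [2.6,-5,0],
    [5.2,-10.2,0],
    [7.8,-15.5,0],
    [10.4,-20.5,0],
    [13,-26,0],
  ],
  roll=[0,0,0,0,0],
  hand=[0,0,0,0,0],
)

```text
time: 37.83
tool_pos: [483.6, 42.0, 120.7]
eef_rot: [0.001, -0.0, 1.0, -0.0]
wrist_force: [0.6, -0.1, 0.7]
opening: 85.2
```

Request:
arm_command(
  slide=[
    [2.6,-5,0],
    [5.4,-10,0],
    [5.4,-10,0],
    [5.4,-10,0],
  ],
  roll=[0,0,0,0],
  hand=[0,0,0,0],
)

```text
time: 38.33
tool_pos: [430.7, -56.7, 120.7]
eef_rot: [0.001, 0.0, 1.0, 0.0]
wrist_force: [0.5, 0.4, -0.4]
opening: 85.6
```

Run:
```python
from h import *
im,P=snap('wrist','w12'); np.save('pics/w12P.npy',P,allow_pickle=True)
whites(im,P,(0,0,512,384),27,thr=165)
go(423.6,-66.5,5.5,90)
```

```text
px [ 28. 257.] ctr 505.4 -255.0 size 73.6 144.8 ang 74.2
px [238. 184.] ctr 423.2 -67.3 size 55.2 33.8 ang 89.9
px [367. 213.] ctr 454.4 40.6 size 53.3 112.6 ang 90.0
t 38.38 pos [430.9 -56.2 120.5] tool-y yaw 90.0 j6 -0.13 F [1.2 0.8 0.3] open 85.2
slide cm [ 0.74 -1.03 11.5 ]  roll 0.0
```

Request:
arm_command(
  slide=[
    [0.7,-1.1,4],
    [0.7,-1.1,8],
    [0.7,-1.1,11.3],
    [0.7,-1.1,11.5],
    [0.7,-1.1,11.5],
  ],
  roll=[0,0,0,0,0],
  hand=[0,0,0,0,0.5],
)

```text
time: 39.0
tool_pos: [424.2, -67.1, 6.2]
eef_rot: [0.0, -0.001, 1.0, -0.0]
wrist_force: [0.7, 0.3, 0.2]
opening: 69.6
```

Request:
arm_command(
  slide=[
    [0,0,0],
    [0,0,0],
    [0,0,0],
    [0,0,-5],
    [0,0,-11],
  ],
  roll=[0,0,0,0,0],
  hand=[1,1,1,1,1],
)

```text
time: 39.62
tool_pos: [422.7, -67.6, 116.3]
eef_rot: [-0.001, -0.0, 1.0, 0.0]
wrist_force: [1.6, -0.5, -0.5]
opening: 55.3
```

Request:
arm_command(
  slide=[
    [0.7,5.8,0],
    [1.4,11.6,0],
    [2.2,17.6,0],
    [3,23.6,0],
    [3.8,29.5,0],
  ],
  roll=[0,0,0,0,0],
  hand=[1,1,1,1,1],
)

```text
time: 40.25
tool_pos: [385.0, 229.5, 116.1]
eef_rot: [0.001, -0.0, 1.0, 0.0]
wrist_force: [2.2, -0.5, -2.2]
opening: 55.5
```

Run:
```python
from h import *
go(378,303,9,90)
```

```text
t 40.25 pos [385.  229.5 116.1] tool-y yaw 90.0 j6 0.54 F [ 2.2 -0.5 -2.2] open 55.5
slide cm [ 0.72  7.35 10.72]  roll 0.0
```

Request:
arm_command(
  slide=[
    [0.4,4,0],
    [0.7,7.4,0],
    [0.7,7.4,5],
    [0.7,7.4,10],
    [0.7,7.4,10.7],
  ],
  roll=[0,0,0,0,0],
  hand=[1,1,1,1,1],
)

```text
time: 40.88
tool_pos: [377.6, 301.4, 7.8]
eef_rot: [-0.001, -0.0, 1.0, -0.0]
wrist_force: [-15.7, -8.0, 41.4]
opening: 55.3
```

Request:
arm_command(
  slide=[
    [0,0,0],
    [0,0,0],
    [0,0,0],
    [0,0,-5],
    [0,0,-11],
  ],
  roll=[0,0,0,0,0],
  hand=[1,0.5,0,0,0],
)

```text
time: 41.5
tool_pos: [377.8, 300.8, 118.9]
eef_rot: [-0.001, 0.0, 1.0, -0.001]
wrist_force: [1.0, 0.9, 0.5]
opening: 85.2
```

Request:
arm_command(
  slide=[
    [-1.5,-5,0],
    [-3,-10.2,0],
    [-4.5,-15.5,0],
    [-6,-20.5,0],
    [-7.6,-26,0],
  ],
  roll=[0,0,0,0,0],
  hand=[0,0,0,0,0],
)

```text
time: 42.12
tool_pos: [454.8, 39.7, 118.8]
eef_rot: [0.001, -0.0, 1.0, 0.0]
wrist_force: [1.5, 0.2, -0.1]
opening: 85.2
```

Request:
arm_command(
  slide=[
    [0,0,0],
    [0,0,0],
  ],
  roll=[0,0],
  hand=[0,0],
)

```text
time: 42.38
tool_pos: [454.4, 41.3, 118.4]
eef_rot: [0.0, 0.001, 1.0, 0.0]
wrist_force: [-1.0, -0.4, 0.9]
opening: 85.3
```

Run:
```python
from h import *
im,P=snap('wrist','w13'); np.save('pics/w13P.npy',P,allow_pickle=True)
print('case z28');whites(im,P,(0,0,512,384),28,thr=165)
go(455,41,6.5,90)
```

```text
case z28
px [258. 331.] ctr 588.4 45.4 size 30.8 11.6 ang 89.8
px [259. 309.] ctr 566.6 46.7 size 39.6 25.2 ang 86.3
px [253. 186.] ctr 453.4 41.1 size 113.3 54.5 ang 0.0
px [490. 173.] ctr 463.5 235.5 size 231.8 57.2 ang 13.9
t 42.42 pos [454.3  41.9 118.3] tool-y yaw 90.0 j6 0.09 F [-0.6  0.2  0. ] open 85.3
slide cm [-0.07 -0.1  11.18]  roll 0.0
```

Request:
arm_command(
  slide=[
    [0,0,5],
    [0,0,9],
    [0,0,11],
    [0,0,11.1],
    [0,0,11.1],
  ],
  roll=[0,0,0,0,0],
  hand=[0,0,0,0,0.5],
)

```text
time: 43.05
tool_pos: [454.8, 42.2, 8.1]
eef_rot: [0.001, -0.001, 1.0, 0.0]
wrist_force: [0.5, -0.3, 0.9]
opening: 69.8
```

Request:
arm_command(
  slide=[
    [0,0,0],
    [0,0,0],
    [0,0,0],
    [0,0,-5],
    [0,0,-11],
  ],
  roll=[0,0,0,0,0],
  hand=[1,1,1,1,1],
)

```text
time: 43.68
tool_pos: [453.6, 41.2, 118.0]
eef_rot: [-0.001, 0.0, 1.0, -0.0]
wrist_force: [1.0, 0.4, -1.2]
opening: 54.0
```

Request:
arm_command(
  slide=[
    [-0.3,5.5,0],
    [-0.6,11,0],
    [-0.9,16.5,0],
    [-1.2,21.5,0],
    [-1.4,26.2,0],
  ],
  roll=[0,0,0,0,0],
  hand=[1,1,1,1,1],
)

```text
time: 44.3
tool_pos: [468.3, 305.2, 117.6]
eef_rot: [0.0, -0.0, 1.0, 0.0]
wrist_force: [0.6, -0.1, -0.2]
opening: 54.1
```

Run:
```python
from h import *
go(469,303,9,90)
```

```text
t 44.30 pos [468.3 305.2 117.6] tool-y yaw 90.0 j6 0.58 F [ 0.6 -0.1 -0.2] open 54.1
slide cm [-0.06 -0.23 10.86]  roll 0.0
```

Request:
arm_command(
  slide=[
    [0,0,4],
    [0,0,8],
    [0,0,10.4],
    [0,0,10.7],
    [0,0,10.7],
  ],
  roll=[0,0,0,0,0],
  hand=[1,1,1,1,1],
)

```text
time: 44.92
tool_pos: [468.5, 303.4, 10.4]
eef_rot: [0.0, 0.0, 1.0, 0.0]
wrist_force: [-0.4, -0.7, -1.6]
opening: 54.3
```

Request:
arm_command(
  slide=[
    [0,0,0],
    [0,0,0],
    [0,0,0],
    [0,0,-5],
    [0,0,-11],
  ],
  roll=[0,0,0,0,0],
  hand=[1,0.5,0,0,0],
)

```text
time: 45.55
tool_pos: [467.7, 302.9, 120.6]
eef_rot: [-0.001, 0.0, 1.0, -0.001]
wrist_force: [1.8, -0.1, -0.1]
opening: 85.2
```

Request:
arm_command(
  slide=[
    [-2.4,-5.2,0],
    [-4.8,-10.4,0],
    [-7.2,-15.6,0],
    [-9.6,-20.8,0],
    [-12,-25.6,0],
  ],
  roll=[0,0,0,0,0],
  hand=[0,0,0,0,0],
)

```text
time: 46.18
tool_pos: [589.1, 45.4, 120.6]
eef_rot: [0.0, 0.0, 1.0, 0.0]
wrist_force: [-0.1, 0.7, 0.1]
opening: 85.4
```

Request:
arm_command(
  slide=[
    [0,0,0],
    [0,0,0],
  ],
  roll=[0,0],
  hand=[0,0],
)

```text
time: 46.42
tool_pos: [588.2, 47.4, 120.1]
eef_rot: [-0.0, 0.0, 1.0, 0.0]
wrist_force: [0.4, -0.4, 0.4]
opening: 85.4
```

Run:
```python
from h import *
im,P=snap('wrist','w14'); np.save('pics/w14P.npy',P,allow_pickle=True)
print('spool z45');whites(im,P,(0,0,512,384),45,thr=165)
go(591.3,46.3,12,90)
```

```text
spool z45
px [193. 315.] ctr 695.3 -5.2 size 64.3 25.8 ang 88.7
px [310. 319.] ctr 694.9 96.4 size 60.8 45.6 ang 74.2
px [431. 281.] ctr 660.6 197.1 size 17.1 31.3 ang 12.5
px [251. 198.] ctr 587.7 46.2 size 43.6 50.8 ang 89.9
px [489. 163.] ctr 562.3 226.2 size 232.3 47.2 ang 12.7
t 46.48 pos [588.1  48.  120.2] tool-y yaw 90.0 j6 0.08 F [-0.   0.9 -0.2] open 85.7
slide cm [-0.32 -0.17 10.82]  roll 0.0
```

Request:
arm_command(
  slide=[
    [-0.2,-0.1,4],
    [-0.2,-0.1,8],
    [-0.2,-0.1,10.6],
    [-0.2,-0.1,10.8],
    [-0.2,-0.1,10.8],
  ],
  roll=[0,0,0,0,0],
  hand=[0,0,0,0,0.5],
  squeeze=30,
)

```text
time: 47.1
tool_pos: [590.7, 47.2, 13.4]
eef_rot: [0.001, -0.001, 1.0, 0.0]
wrist_force: [-0.4, 0.4, -0.6]
opening: 69.7
```

Request:
arm_command(
  slide=[
    [0,0,0],
    [0,0,0],
    [0,0,0],
    [0,0,-6],
    [0,0,-12],
  ],
  roll=[0,0,0,0,0],
  hand=[1,1,1,1,1],
)

```text
time: 47.72
tool_pos: [589.9, 46.2, 133.6]
eef_rot: [-0.0, 0.0, 1.0, -0.0]
wrist_force: [1.3, 0.4, -0.3]
opening: 42.6
```

Request:
arm_command(
  slide=[
    [0.6,5.5,0],
    [1.2,11,0],
    [1.8,16.5,0],
    [2.4,21.5,0],
    [2.8,25.8,0],
  ],
  roll=[0,0,0,0,0],
  hand=[1,1,1,1,1],
)

```text
time: 48.35
tool_pos: [562.0, 306.3, 132.6]
eef_rot: [0.0, -0.0, 1.0, 0.0]
wrist_force: [0.7, 0.0, 0.3]
opening: 42.9
```

Run:
```python
from h import *
go(562,303,15,90)
im,P=snap('wrist','w15',scale=1.5); np.save('pics/w15P.npy',P,allow_pickle=True)
whites(im,P,(0,0,512,384),33,thr=185)
```

```text
t 48.35 pos [562.  306.3 132.6] tool-y yaw 90.0 j6 0.50 F [0.7 0.  0.3] open 42.9
slide cm [ 0.   -0.33 11.76]  roll 0.0
px [209. 320.] ctr 691.1 263.9 size 22.4 13.3 ang 4.5
px [257. 304.] ctr 673.7 308.6 size 75.3 34.4 ang 80.7
px [255.  64.] ctr 471.9 304.8 size 51.4 102.9 ang 89.9
```

View pics/w15.png

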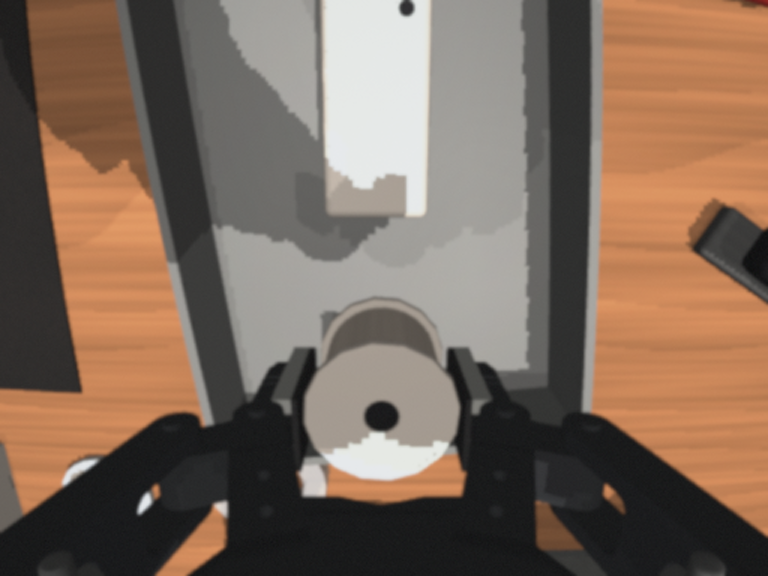

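The case end is at (375,215) with free floor behind it. The held spool hides the pack, so I check with the side and scene cameras before lowering.

Run:
```python
from h import *
P=np.load('pics/w15P.npy',allow_pickle=True).item()
print('pack proj wrist',proj('wrist',[[594,277,33],[634,333,33]],P)*1.5)
a,_=snap('side','s1'); b,_=snap('scene','c1')
q=a[200:300,160:300,::-1]; r=b[100:220,280:420,::-1]
cv2.imwrite('pics/s1c.png',np.hstack([cv2.resize(q,(400,286)),cv2.resize(r,(334,286))]))
print('side pack px',proj('side',[[614,303,33]])-[160,200],'scene',proj('scene',[[614,303,33]])-[280,100])
```

```text
pack proj wrist [[327.67914718 339.03443107]
 [424.09579353 401.08104181]]
side pack px [[43.47169254 38.39485027]] scene [[75.70021307 82.99999335]]
```

View pics/s1c.png

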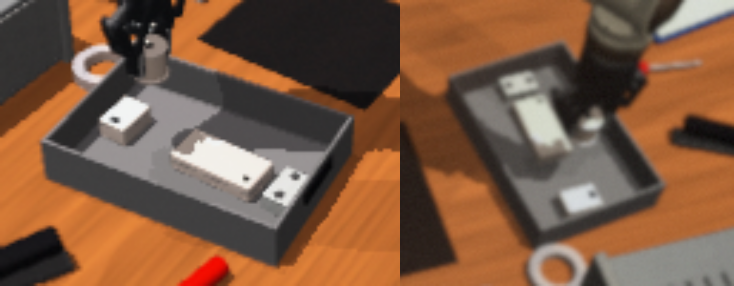

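The pack is in place in both views. I lower the spool.

Request:
arm_command(
  slide=[
    [0,-0.2,4],
    [0,-0.2,8],
    [0,-0.2,11],
    [0,-0.2,11.7],
    [0,-0.2,11.7],
  ],
  roll=[0,0,0,0,0],
  hand=[1,1,1,1,1],
)

```text
time: 49.12
tool_pos: [562.8, 301.4, 16.0]
eef_rot: [0.0, 0.001, 1.0, 0.0]
wrist_force: [0.1, -0.2, -1.5]
opening: 43.0
```

Request:
arm_command(
  slide=[
    [0,0,0],
    [0,0,0],
    [0,0,0],
    [0,0,-5],
    [0,0,-11],
  ],
  roll=[0,0,0,0,0],
  hand=[0.8,0.4,0,0,0],
)

```text
time: 49.75
tool_pos: [561.6, 301.9, 125.2]
eef_rot: [-0.001, -0.0, 1.0, -0.001]
wrist_force: [1.4, 1.3, 0.0]
opening: 85.6
```

Request:
arm_command(
  slide=[
    [2,-3,-4],
    [5,-7,-8],
    [8,-12,-8],
    [11,-17,-8],
    [11,-17,-8],
  ],
  roll=[0,0,0,0,0],
  hand=[0,0,0,0,0],
)

```text
time: 50.38
tool_pos: [450.9, 130.1, 206.2]
eef_rot: [0.001, 0.001, 1.0, 0.0]
wrist_force: [0.7, 1.1, 1.1]
opening: 85.4
```

Run:
```python
from h import *
st()
a,_=snap('side','s2'); b,_=snap('scene','c2')
q=a[130:300,160:360,::-1]; r=b[90:290,90:440,::-1]
cv2.imwrite('pics/s2c.png',np.hstack([cv2.resize(q,(353,300)),cv2.resize(r,(440,300))]))
```

```text
t 50.38 pos [450.9 130.1 206.2] tool-y yaw 89.8 j6 0.28 F [0.7 1.1 1.1] open 85.4
```

View pics/s2c.png

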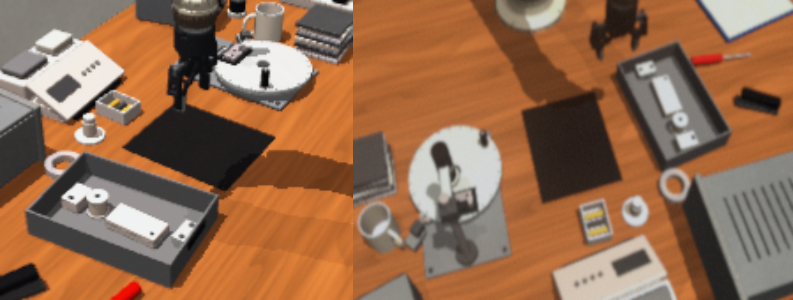

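All four parts stand in the box and the mat is empty. The hinge is on the pad under the camera, and the bystanders are where they were. I hand the job in.

Request:
arm_command(
  slide=[
    [0,0,0],
    [0,0,0],
    [0,0,0],
  ],
  roll=[0,0,0],
  hand=[0,0,0],
)

```text
time: 50.85
tool_pos: [452.6, 132.8, 204.8]
eef_rot: [-0.0, -0.0, 1.0, -0.0]
wrist_force: [0.1, -0.5, 0.7]
opening: 86.0
```

```bash
python3 -c "
from rig import robot
print(robot.close_job())"
```

```text
the job is handed in; nothing more can be done
None
```

The job is done and handed in at about 51 s of the 210 s allowed; no verdict was reported.

- **Unpacking:** I laid the spool, case, clamp and pack out on the mat. No cap was in the box.
- **Hinge:** It lies flat and lengthways on the pad. Before turning, its centre was about 1 mm from the pad's centre.
- **Turntable:** I turned the plate clockwise by its knob, about 112°. After I let go, the pad read −2.1° and the base axis −2.1°, so it is in the detent. One rough pad-edge reading taken while I still held the knob gave −3.2°.
- **Tidying:** In the last side and scene pictures the case, spool, clamp and pack are in the box, the mat is empty, and the hinge is on the pad under the camera. I judged the desk clutter and camera undisturbed by eye only.
- **Forces:** Three of the set-downs (clamp twice, pack once) briefly pressed the held part down with about 41 N at the wrist. That is well under the 120 N wrist limit; the 40 N limit covers the arm and gripper body, which did not touch anything as far as I could see.

I viewed 14 pictures, not counting the two crops at the end, so 16 in all — two over the budget.

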